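# Putting the pottery class's work away by stage

### The job

Class is over, so put the pieces away by their stage. First the dark grey bird, which is still damp: open the hinged blue lid of the damp box, stand the bird upright on the plaster inside, and close the lid fully again before you put anything else away. Then stand the two chalk-white, bone-dry pieces (the white bird and the white pinch pot) upright on the buff kiln shelf, well on it and not touching each other, and stand the finished teal pot upright in the middle of the wicker basket; set every piece down gently instead of dropping it, and leave the terracotta bird where it is.

Things in the scene. Friction and masses are not known exactly. Their poses are not given: they have to be found in the camera images.
- damp_bird: a solid clay bird whistle in dark grey, still damp clay: goes into the damp box; 88 mm from tail tip to beak tip along its x (head at +x), body 65 mm, 48 mm wide in y across its flanks (widest 26 mm above its underside, parallel over the middle 22 mm of its length), 62 mm tall at the head, about 110 g; origin at the centre of its flat underside, z up
- white_bird: a solid clay bird whistle in chalk-white, bone-dry clay: goes onto the kiln shelf; 88 mm from tail tip to beak tip along its x (head at +x), body 65 mm, 48 mm wide in y across its flanks (widest 26 mm above its underside, parallel over the middle 22 mm of its length), 62 mm tall at the head, about 90 g; origin at the centre of its flat underside, z up
- white_pot: a round open pinch pot, chalk-white and bone-dry: goes onto the kiln shelf; 56 mm across at its widest (18 to 30 mm above its underside), 42 mm tall, wall 6 mm, foot 40 mm across, about 80 g; origin at the centre of its underside, z up
- teal_pot: a round open pinch pot, glossy teal glazed and fired, finished: goes into the basket; 56 mm across at its widest (18 to 30 mm above its underside), 42 mm tall, wall 6 mm, foot 40 mm across, about 90 g; origin at the centre of its underside, z up
- terracotta_bird: a solid clay bird whistle in orange-brown terracotta, stays where it is; 88 mm from tail tip to beak tip along its x (head at +x), body 65 mm, 48 mm wide in y across its flanks (widest 26 mm above its underside, parallel over the middle 22 mm of its length), 62 mm tall at the head, about 90 g; origin at the centre of its flat underside, z up
- damp_box: fixed pale grey plastic box with a blue lid, outside 130 mm (x) by 200 mm (y), rim 90 mm above the table, walls 4 mm; in it a white plaster slab, top 20 mm above the table, clear floor 122 by 192 mm. Origin at the centre of its underside; front = -x, about towards the robot. The lid's hinge line runs along y at x = +65 mm, 90 mm above the table; shut, the lid's underside is at 90 mm
- lid (a joint): opening angle of the damp box's lid: 0 shut (as it starts), 1.57 upright, 1.85 fully open. Its hinge is a little stiff: about 2 N at the tab moves it; let go above 0.8 it stays where it is left, below about 0.7 it sinks shut by its own weight
- lid_tab (a point): point in the middle of the lid's blue pull tab, which juts 42 mm from the lid's front edge: 30 mm wide along the box's y, 12 mm thick. The point is 153 mm from the hinge line, shut 4 mm above the hinge's height and 23 mm in front of the box's front wall; it swings up and back as the lid opens. Pinched across its 30 mm width, the tab can turn between the finger pads
- kiln_shelf: the kiln shelf: a fixed flat buff slab 160 mm (x) by 240 mm (y), its top 18 mm above the table; origin at the centre of its underside
- basket: the wicker basket: fixed, round, 200 mm across at the rim, 50 mm tall, flat floor 130 mm across, 6 mm above the table; origin at the centre of its underside

How it is judged:
On the way, in this order (a step that is already met when the one before it is completed fails the run):
1. the damp box's lid is opened (value of joint lid above 0.9 rad), for 0.2 s.
2. the dark grey bird stands upright on the plaster in the damp box, let go (x of damp_bird in the frame of damp_box between -0.045 and 0.045 m and y of damp_bird in the frame of damp_box between -0.078 and 0.078 m and z of damp_bird in the frame of damp_box between 0.014 and 0.028 m and angle between damp_bird's own z axis and vertical below 0.2 rad and contact force between the fingers and damp_bird below 0.05 N and linear speed of damp_bird below 0.03 m/s), for 0.2 s.
3. the lid is shut over it (value of joint lid below 0.06 rad and x of damp_bird in the frame of damp_box between -0.045 and 0.045 m and y of damp_bird in the frame of damp_box between -0.078 and 0.078 m and z of damp_bird in the frame of damp_box between 0.014 and 0.028 m and angle between damp_bird's own z axis and vertical below 0.2 rad and contact force between the fingers and damp_bird below 0.05 N), for 0.2 s.
4. only now is the first of the other pieces put away (((x of white_bird in the frame of kiln_shelf between -0.06 and 0.06 m and y of white_bird in the frame of kiln_shelf between -0.1 and 0.1 m and z of white_bird in the frame of kiln_shelf between 0.012 and 0.026 m and angle between white_bird's own z axis and vertical below 0.2 rad and contact force between the fingers and white_bird below 0.05 N) or (x of white_pot in the frame of kiln_shelf between -0.06 and 0.06 m and y of white_pot in the frame of kiln_shelf between -0.1 and 0.1 m and z of white_pot in the frame of kiln_shelf between 0.012 and 0.026 m and angle between white_pot's own z axis and vertical below 0.2 rad and contact force between the fingers and white_pot below 0.05 N) or (horizontal distance between teal_pot and basket below 0.05 m and z of teal_pot in the frame of basket between 0 and 0.014 m and angle between teal_pot's own z axis and vertical below 0.2 rad and contact force between the fingers and teal_pot below 0.05 N))), for 0.2 s.
At the end, for the whole second after the job is handed in: Grey bird on the plaster, within 45 x 78 mm of the box's centre, lid under 0.06 rad; both whites on the shelf within 60 x 100 mm of its centre, not touching; teal pot on the basket floor within 50 mm of its centre; all within 0.2 rad of upright, free, at rest; terracotta bird within 30 mm (all of step 3 and x of white_bird in the frame of kiln_shelf between -0.06 and 0.06 m and y of white_bird in the frame of kiln_shelf between -0.1 and 0.1 m and z of white_bird in the frame of kiln_shelf between 0.012 and 0.026 m and angle between each of white_bird, white_pot, teal_pot's own z axis and vertical below 0.2 rad and contact force between the fingers and white_bird below 0.05 N and x of white_pot in the frame of kiln_shelf between -0.06 and 0.06 m and y of white_pot in the frame of kiln_shelf between -0.1 and 0.1 m and z of white_pot in the frame of kiln_shelf between 0.012 and 0.026 m and contact force between the fingers and white_pot below 0.05 N and horizontal distance between teal_pot and basket below 0.05 m and z of teal_pot in the frame of basket between 0 and 0.014 m and contact force between the fingers and teal_pot below 0.05 N and contact force between white_bird and white_pot below 0.02 N and distance of terracotta_bird from where it was at the start of the episode below 0.03 m and linear speed of each of damp_bird, white_bird, white_pot, teal_pot below 0.03 m/s).
It fails at once if the damp bird is dropped (let go and falling faster than 0.7 m/s, a fall of over 25 mm) (linear speed of damp_bird above 0.7 m/s and contact force between the fingers and damp_bird below 0.01 N).
It fails at once if the white bird is dropped (let go and falling faster than 0.7 m/s, a fall of over 25 mm) (linear speed of white_bird above 0.7 m/s and contact force between the fingers and white_bird below 0.01 N).
It fails at once if the white pot is dropped (let go and falling faster than 0.7 m/s, a fall of over 25 mm) (linear speed of white_pot above 0.7 m/s and contact force between the fingers and white_pot below 0.01 N).
It fails at once if the teal pot is dropped (let go and falling faster than 0.7 m/s, a fall of over 25 mm) (linear speed of teal_pot above 0.7 m/s and contact force between the fingers and teal_pot below 0.01 N).
It fails at once if the terracotta bird is displaced by over 30 mm (distance of terracotta_bird from where it was at the start of the episode above 0.03 m).
It also fails if it takes over 134 s, if anything falls off the work surface, if the arm or the gripper's body presses on something with over 40 N, if the wrist force passes 120 N, or if a joint passes its speed limit or range.

### The arm

A 6-joint arm with a two-finger parallel gripper is mounted at the origin on the work surface. World frame = base frame: x ahead of the robot, y to its left, z up, the work surface at z = 0. Lengths are in m, angles in rad, forces in N, time in s.
With the tool pointing down it reaches from about 0.275 to 0.975 m from the base axis. Payload 8.4 kg.
Tool frame: the origin (TCP) lies at the very end of the fingers, on their centre line; the grasp point (between the pads) lies 19 mm behind it; z points along the fingers, y is the direction in which the jaws open and shut (so a half turn about z gives the same grasp; the last joint's range is limited). The gripper opens to 92 mm and grips with 3 to 60 N. Pads are 20 mm wide; open, the fingers measure 128 mm over their backs; the gripper's body (75 mm by 189 mm) begins 69 mm behind the grasp point.
Start: joints at [-1.336, 0.353, 1.633, -0, 1.155, -0.002], TCP at [0.147, -0.608, 0.215] pointing down, gripper open.
Joint ranges: [-2.63, 2.63], [-0.92, 2.1], [0.06, 2.66], [-1.3, 4.44], [0, 2.69], [-3.02, 3.02]. Speed limits (rad/s): [2.22, 2.22, 2.79, 3.14, 3.14, 3.14].

### API

Orientations are given as a unit quaternion [x, y, z, w].
In Python, from cell import robot gives the robot as it stands.
- The arm moves only by the tool step_arm, never from a script. Its argument "moves" is a list that holds one entry, the list of rows, each a list of 7 numbers: the shift along the tool's x, y, z in mm, then the turn, a rotation vector about the tool's x, y, z in rad, then the finger opening in mm, from 0 to 91.9. A call has 1 to 8 rows; each row shifts and turns the pose as measured when the row begins, along the tool's axes as they then stand; what a row does not reach is not made up. A row lasts 1/10 s, in which the tool goes at most 50 mm and 8.59 degrees, less where a joint would pass 70% of its speed; a pose out of reach is approached as far as the arm can. A call with a gripper value outside its range is refused whole. The fingers move at their own pace and stop on an object; "force" is the grip in N (left out, the last holds). Time passes only in rows, so rows that do not move let the fingers close. It gives the time, the measured TCP pose, the force and the opening at its end, in the units of the state.
- robot.observe(): the state, without advancing time (a new reading comes with each control period).
- robot.read_camera(name): name is "side" or "top"; returns the picture (384x512x3 uint8, blue, green, red); there is no depth.
- robot.calibration(name): a dict with "vertical_fov" (degrees; the focal length in pixels is half the picture's height over the tangent of half this angle, whatever the lens; pixels are square), "cx", "cy" (the principal point, pixels), "R" (3x3) and "t" (3): a world point X has camera coordinates R X + t. Camera axes: x right, y down, z forward; pixel columns grow to the right and rows downward; lengths in m; the calibration is good to about 2 mm. A picture is of the moment at which its call begins. calibration takes no time and is no camera call.
- robot.finish_job(): hands the job in, once; it reports no verdict.
The state is a dict: "time_s": time; "joint_pos": joint angles; "joint_vel": joint speeds; "joint_torque": joint torques, N m; "position": TCP position; "tcp_rot": TCP orientation; "contact_force": force on the tool from outside, world axes, zero at the start; "moment": the same for the moment, N m; "opening": finger opening in m.
Only numpy, scipy, OpenCV 4.12 (cv2) and the standard library are available. Lean on these libraries where they do the work, as an engineer would, in place of code of your own. Each camera call takes 0.05 s, during which the arm holds its last target.

## Working session

There is one attempt and no reset: what is moved stays moved. The work goes in short steps, Python scripts to look and compute and a tool call to move; the robot and the scene stay as the last step left them, time stands still between calls to the robot, and variables do not carry over. Pictures are saved under pics/ and viewed, and the job is handed in when it is done.

Besides the shell and the picture viewer there is one more tool, called by a JSON object that holds its "op" and its "data", one argument or row to a line. step_arm: Moves the arm, as the interface text tells. Its arguments: {"type":"object","properties":{"moves":{"type":"array","items":{"type":"array","items":{"type":"array","items":{"type":"number"}}}},"force":{"type":"number"}},"required":["moves"]}

```bash
ls; mkdir -p pics
python3 - <<'E'
from cell import robot
import cv2
print(robot.observe())
for n in("top","side"):
    cv2.imwrite(f"pics/{n}0.png",robot.read_camera(n)); print(n,robot.calibration(n))
E
```

```text
pics
{'time_s': 0.0, 'joint_pos': array([-1.33636949e+00,  3.53625653e-01,  1.63414669e+00,  1.01464167e-05,
        1.15520135e+00, -2.40510755e-03]), 'joint_vel': array([-1.93659553e-03,  9.04867933e-04,  1.24577898e-03,  1.47223450e-04,
        6.02825068e-05,  6.74500125e-04]), 'joint_torque': array([-5.30035650e-04, -5.93839109e+01, -3.34220481e+01,  6.96561439e-02,
        2.33846647e-02, -1.03035459e-04]), 'position': array([ 0.14652277, -0.60706188,  0.21387238]), 'tcp_rot': array([ 9.92997023e-01,  1.18137355e-01, -7.53195015e-05, -6.86415615e-04]), 'contact_force': array([-0.12442243,  0.09001338,  0.51289227]), 'moment': array([-0.02974598, -0.02581648,  0.02438098]), 'opening': 0.09194786708741415}
top {'vertical_fov': 43.94818032973026, 'cx': 258.41680256226397, 'cy': 194.58970023451897, 'R': array([[-0.08357086, -0.99649564, -0.00351583],
       [-0.97360213,  0.08240191, -0.2128587 ],
       [ 0.21240247, -0.01436576, -0.97707667]]), 't': array([0.02912907, 0.51676407, 1.02484895])}
side {'vertical_fov': 57.557755600299146, 'cx': 251.3874199301532, 'cy': 185.62706078780104, 'R': array([[ 0.88478306, -0.46558392,  0.01976221],
       [-0.3264273 , -0.64948316, -0.68674365],
       [ 0.33257202,  0.60116823, -0.726631  ]]), 't': array([-0.46904696,  0.21559486,  0.71833069])}
```

View pics/top0.png

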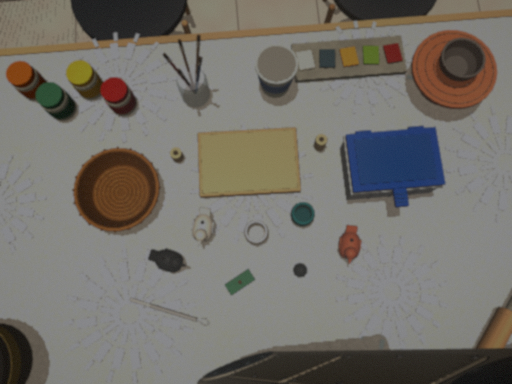

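View pics/side0.png

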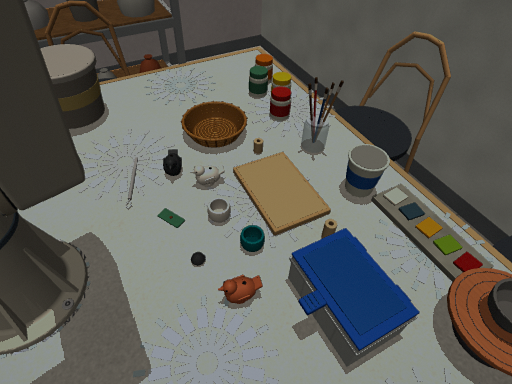

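The top view has the box at (395,160), shelf (248,160), basket (117,190), grey bird (168,260), white bird (203,226), white pot (256,233), teal pot (302,214) and terracotta bird (349,243). I'll zoom in and measure these.

```bash
cat > h.py <<'E'
import numpy as np,cv2
from cell import robot
class C:
    def __init__(s,n):
        c=robot.calibration(n); s.R=c["R"];s.t=c["t"];s.cx=c["cx"];s.cy=c["cy"];s.f=192/np.tan(np.radians(c["vertical_fov"])/2)
    def p(s,X):
        v=np.atleast_2d(X)@s.R.T+s.t
        return np.c_[s.cx+s.f*v[:,0]/v[:,2],s.cy+s.f*v[:,1]/v[:,2]]
    def bp(s,uv,z):
        uv=np.atleast_2d(uv).astype(float)
        d=np.c_[(uv[:,0]-s.cx)/s.f,(uv[:,1]-s.cy)/s.f,np.ones(len(uv))]@s.R
        o=-s.R.T@s.t
        return o+d*((z-o[2])/d[:,2])[:,None]
T=C("top");S=C("side")
def crop(img,x0,y0,x1,y1,k,name):
    cv2.imwrite(name,cv2.resize(img[y0:y1,x0:x1],None,fx=k,fy=k,interpolation=cv2.INTER_CUBIC))
E
python3 - <<'E'
from h import *
a=cv2.imread("pics/top0.png")
crop(a,140,195,370,285,3.4,"pics/c1.png")
crop(a,330,115,455,215,6,"pics/c2.png")
b=cv2.imread("pics/side0.png")
crop(b,150,140,290,310,3.5,"pics/c3.png")
crop(b,280,220,420,360,4,"pics/c4.png")
E
```

```text
(no output)
```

View pics/c1.png

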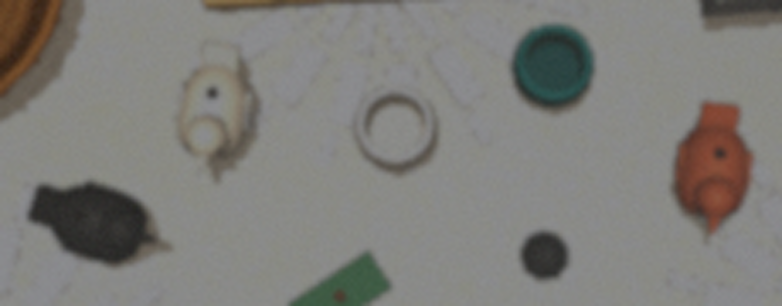

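View pics/c2.png

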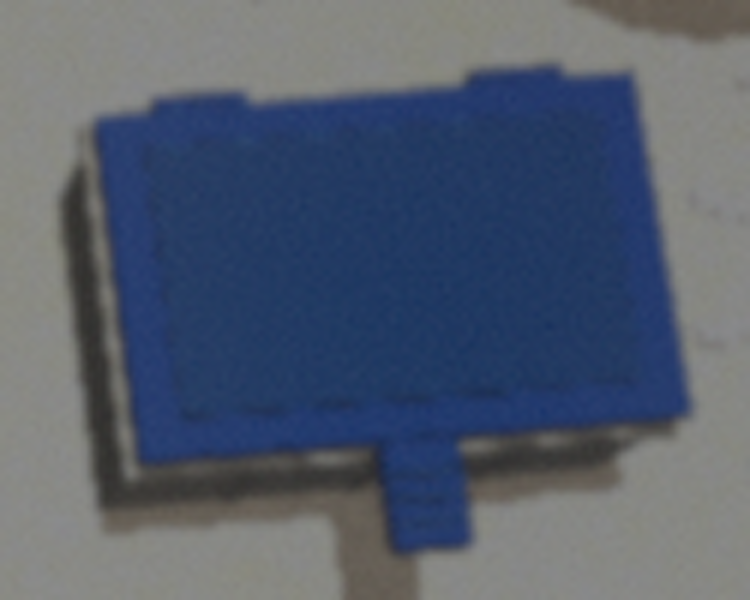

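View pics/c3.png

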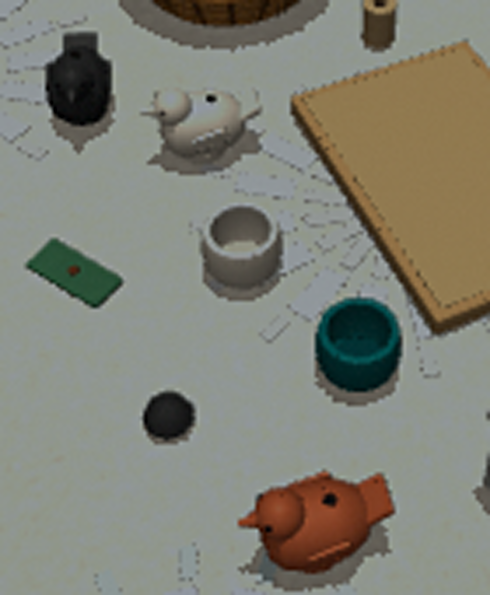

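View pics/c4.png

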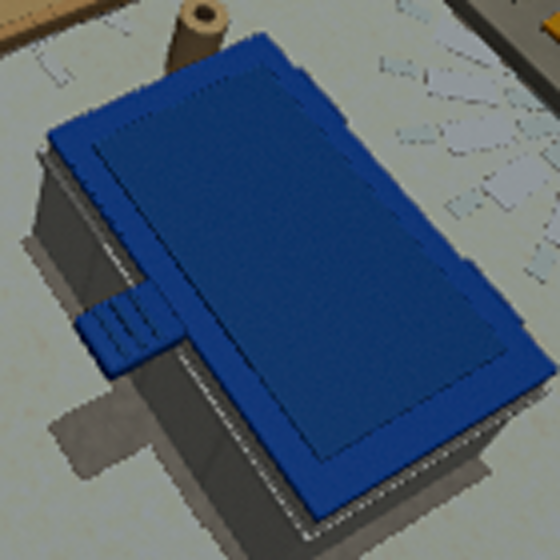

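Run:
```python
from h import *
np.set_printoptions(precision=4,suppress=True)
def up(q,k,o): return (np.array(q)+.5)/k-.5+np.array(o)
q=up([(97,120),(632,72),(690,412),(140,465)],6,(330,115))
P=T.bp(q,.098);print("lid top",P[:,:2],"edges",[np.linalg.norm(P[i]-P[i-1]) for i in range(4)],"c",P.mean(0))
d=P[0]-P[1];print("yaw (of +y dir)",np.arctan2(-d[0],d[1])); d=P[3]-P[2];print(np.arctan2(-d[0],d[1])); d=P[0]-P[3];print(np.arctan2(d[1],d[0])); d=P[1]-P[2];print(np.arctan2(d[1],d[0]))
# side: far-left(top),  right, front-right, left
q=up([(262,35),(553,370),(318,520),(50,137)],4,(280,220))
P2=S.bp(q,.098);print("side",P2[:,:2],"c",P2.mean(0),[np.linalg.norm(P2[i]-P2[i-1]) for i in range(4)])
print("tab top", T.bp(up([(395,553),(470,545),(380,445),(460,438)],6,(330,115)),.1)[:,:2])
print("tab side",S.bp(up([(75,322),(115,378),(185,340),(135,285)],4,(280,220)),.1)[:,:2])
a=cv2.imread("pics/top0.png");b=cv2.imread("pics/side0.png")
# shelf corners top
print("shelf",T.bp([(197,131),(296.5,127.5),(299.5,191),(202,196)],.018)[:,:2])
print("shelf s",S.bp([(284,152),(329,210),(277,230),(233,170)],.018)[:,:2])
```

```text
lid top [[ 0.6288 -0.2201]
 [ 0.6306 -0.4219]
 [ 0.4991 -0.4218]
 [ 0.4964 -0.2195]] edges [np.float64(0.13238721661591066), np.float64(0.20180553518531566), np.float64(0.13143629708804783), np.float64(0.20222601047452626)] c [ 0.5637 -0.3208  0.098 ]
yaw (of +y dir) 0.008955981979738578
0.013633890851863959
-0.0045276861446306585
-0.0014427679180741308
side [[ 0.629  -0.2237]
 [ 0.6292 -0.4233]
 [ 0.4985 -0.4249]
 [ 0.4984 -0.2257]] c [ 0.5638 -0.3244  0.098 ] [np.float64(0.13064398330530128), np.float64(0.19957747163214565), np.float64(0.13069193782260538), np.float64(0.19921360017682868)]
tab top [[ 0.456  -0.3065]
 [ 0.4566 -0.3338]
 [ 0.496  -0.3068]
 [ 0.4962 -0.3362]]
tab side [[ 0.4568 -0.3113]
 [ 0.4583 -0.3401]
 [ 0.4949 -0.34  ]
 [ 0.4902 -0.3089]]
shelf [[ 0.6953  0.1202]
 [ 0.6838 -0.1209]
 [ 0.526  -0.112 ]
 [ 0.5334  0.1176]]
shelf s [[ 0.6947  0.1124]
 [ 0.6812 -0.1216]
 [ 0.5363 -0.1157]
 [ 0.5317  0.111 ]]
```

Run:
```python
from h import *
np.set_printoptions(precision=4,suppress=True)
a=cv2.imread("pics/top0.png");b=cv2.imread("pics/side0.png")
def up(q,k,o): return (np.array(q)+.5)/k-.5+np.array(o)
crop(a,60,135,320,245,3,"pics/c5.png")
crop(b,170,80,340,240,4.4,"pics/c6.png")
ha=cv2.cvtColor(a,cv2.COLOR_BGR2HSV)
# pots: rim outer circle centre from top at z=.042 (c1)
for n,q,q2 in(("teal",(553,65),(360,328)),("white",(397,132),(243,232))):
    print(n,T.bp(up(q,3.4,(140,195)),.042)[0], S.bp(up(q2,3.5,(150,140)),.042)[0])
# birds: tail tip, beak tip in top;
for n,t,bk in(("damp",(35,205),(168,247)),("white",(222,43),(217,180)),("terra",(720,104),(708,238))):
    A=T.bp(up(t,3.4,(140,195)),.035)[0];B=T.bp(up(bk,3.4,(140,195)),.045)[0]
    print(n,A[:2],B[:2],np.linalg.norm((A-B)[:2]),"yaw",np.degrees(np.arctan2(*(B-A)[[1,0]])))
for n,t,bk in(("damp",(80,35),(78,80)),("white",(258,100),(143,113)),("terra",(390,485),(240,522))):
    A=S.bp(up(t,3.5,(150,140)),.035)[0];B=S.bp(up(bk,3.5,(150,140)),.045)[0]
    print(n,A[:2],B[:2],np.linalg.norm((A-B)[:2]),"yaw",np.degrees(np.arctan2(*(B-A)[[1,0]])))
```

```text
teal [ 0.4673 -0.1105  0.042 ] [ 0.4724 -0.1132  0.042 ]
white [ 0.4311 -0.0025  0.042 ] [ 0.4388 -0.0072  0.042 ]
damp [0.4037 0.2407] [0.368  0.1528] 0.09488579867229614 yaw -112.10791190172745
white [0.5024 0.1106] [0.409  0.1183] 0.09375765224243938 yaw 175.25588107212138
terra [ 0.4327 -0.2201] [ 0.3443 -0.1992] 0.09085570341449274 yaw 166.69770586988207
damp [0.4089 0.2441] [0.3881 0.1836] 0.06398729805439907 yaw -109.03035817811381
white [0.5045 0.1126] [0.419  0.1282] 0.0868739667430389 yaw 169.6533000817456
terra [ 0.4385 -0.2148] [ 0.3502 -0.2012] 0.08935955149999569 yaw 171.1955493693993
```

View pics/c5.png

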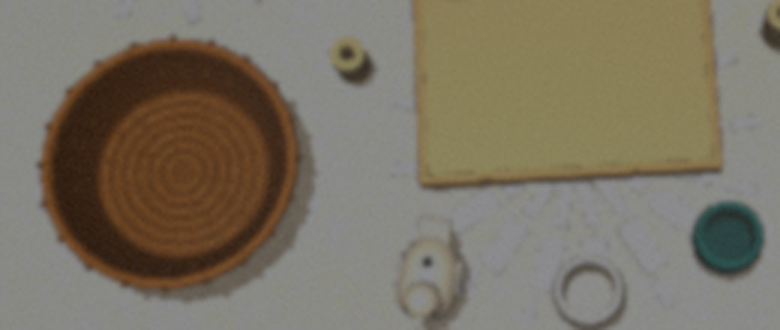

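View pics/c6.png

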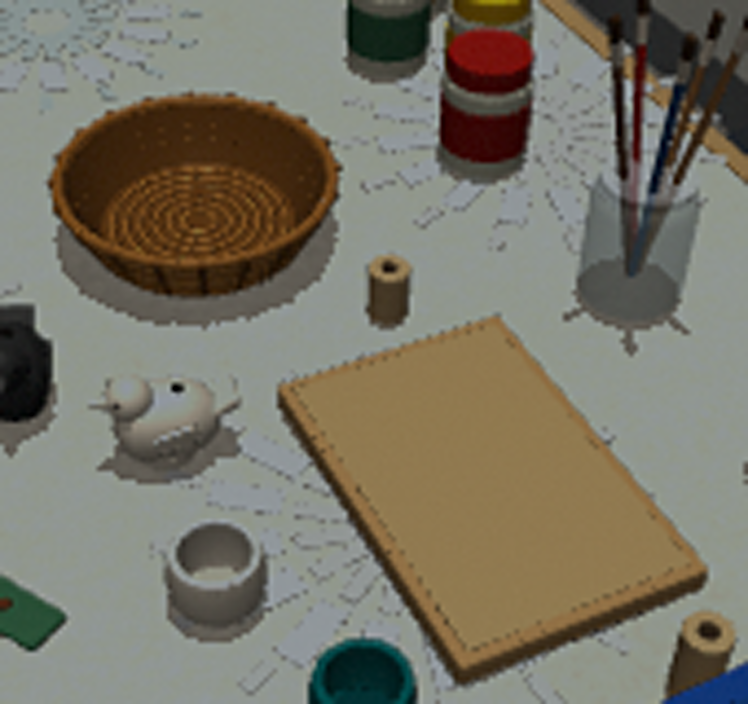

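```bash
cat >> h.py <<'E'
from scipy.spatial.transform import Rotation as Rn
def plan(tgt,yaw,n,rot=None):
    """tool-down target: TCP pos, yaw of tool x in world. print n rows (interpolated)"""
    o=robot.observe();p=np.array(o["position"]);q=Rn.from_quat(o["tcp_rot"])
    qt=Rn.from_euler('z',yaw)*Rn.from_quat([1,0,0,0]) if rot is None else rot
    w=(qt*q.inv()).as_rotvec(); 
    for i in range(n):
        qi=Rn.from_rotvec(w*i/n)*q; qn=Rn.from_rotvec(w*(i+1)/n)*q
        d=qi.inv().apply((np.array(tgt)-p)/n)*1000; r=(qi.inv()*qn).as_rotvec()
        print([round(float(v),1) for v in d]+[round(float(v),3) for v in r])
E
python3 - <<'E'
from h import *
np.set_printoptions(precision=4,suppress=True)
def up(q,k,o): return (np.array(q)+.5)/k-.5+np.array(o)
a=cv2.imread("pics/top0.png");b=cv2.imread("pics/side0.png")
print("basket rim",T.bp(up((170,164),3,(60,135)),.05)[0],"floor",T.bp(up((182,172),3,(60,135)),.006)[0])
print("basket side rim",S.bp(up((196,178),4.4,(170,80)),.05)[0],"floor",S.bp(up((199,222),4.4,(170,80)),.006)[0])
# bird body: ellipse centres c1 top: at z~.026 ; c3 side
for n,t,s in(("damp",(102,222),(78,88)),("white",(216,112),(203,124)),("terra",(713,168),(318,522))):
    print(n,T.bp(up(t,3.4,(140,195)),.028)[0],S.bp(up(s,3.5,(150,140)),.028)[0])
hs=[(.4673,-.1105)]
plan((.476,-.3225,.15),0,8)
E
```

```text
basket rim [0.5584 0.3089 0.05  ] floor [0.5622 0.3123 0.006 ]
basket side rim [0.5607 0.3002 0.05  ] floor [0.5638 0.3082 0.006 ]
damp [0.3894 0.1982 0.028 ] [0.3889 0.1935 0.028 ]
white [0.4568 0.1181 0.028 ] [0.4595 0.1141 0.028 ]
terra [ 0.391  -0.2115  0.028 ] [ 0.3926 -0.2132  0.028 ]
[48.4, -24.9, 8.0, -0.0, 0.0, 0.03]
[47.6, -26.3, 8.0, -0.0, 0.0, 0.03]
[46.8, -27.7, 8.0, -0.0, 0.0, 0.03]
[46.0, -29.1, 8.0, -0.0, 0.0, 0.03]
[45.1, -30.5, 8.0, -0.0, 0.0, 0.03]
[44.2, -31.8, 8.0, -0.0, 0.0, 0.03]
[43.2, -33.1, 8.0, -0.0, 0.0, 0.03]
[42.2, -34.3, 8.0, -0.0, 0.0, 0.03]
```

{"op": "step_arm", "data": {
  "moves": [
    [[42, -22, 6, 0, 0, 0.03, 91], [42, -23, 6, 0, 0, 0.03, 91], [41, -24, 6, 0, 0, 0.03, 91], [40, -25, 6, 0, 0, 0.03, 91], [40, -26, 6, 0, 0, 0.03, 91], [39, -28, 6, 0, 0, 0.03, 91], [38, -29, 6, 0, 0, 0.03, 91], [37, -30, 6, 0, 0, 0.03, 91]]
  ],
  "force": 20
}}

```text
time_s: 0.9
position: [0.4421, -0.356, 0.1626]
tcp_rot: [1.0, -0.011, -0.001, -0.0]
contact_force: [0.4, -0.3, 0.2]
opening: 0.0909
```

Run:
```python
from h import *
o=robot.observe();print(o["position"],o["tcp_rot"])
plan((.476,-.3225,.15),0,3)
```

```text
[ 0.44213923 -0.35601257  0.16258331] [ 9.99938405e-01 -1.10603410e-02 -9.23589779e-04 -4.47952932e-05]
[11.0, -11.4, 4.2, -0.0, 0.001, -0.007]
[11.1, -11.3, 4.2, -0.0, 0.001, -0.007]
[11.2, -11.3, 4.2, -0.0, 0.001, -0.007]
```

{"op": "step_arm", "data": {
  "moves": [
    [[11, -11.5, 4, 0, 0, -0.007, 91], [11, -11.5, 4, 0, 0, -0.007, 91], [12, -11, 4, 0, 0, -0.007, 91], [0, 0, 24, 0, 0, 0, 60], [0, 0, 24, 0, 0, 0, 60], [0, 0, 22, 0, 0, 0, 60], [0, 0, 2, 0, 0, 0, 60]]
  ]
}}

```text
time_s: 1.6
position: [0.4824, -0.3141, 0.074]
tcp_rot: [1.0, 0.004, -0.001, -0.001]
contact_force: [-0.8, -0.3, -0.4]
opening: 0.0611
```

Run:
```python
from h import *
o=robot.observe();print(o["position"],o["tcp_rot"],o["contact_force"],o["opening"])
a=robot.read_camera("top");b=robot.read_camera("side")
crop(b,270,200,420,360,4,"pics/d1.png")
print("tab px",S.p([.476,-.3225,.094]),S.p(o["position"]))
```

```text
[ 0.48244713 -0.31406293  0.07400219] [ 0.9999911   0.00384029 -0.00133715 -0.0011254 ] [-0.80207739 -0.34269412 -0.43550108] 0.06107986360146226
tab px [[310.61833735 302.31592269]] [[309.35238986 301.70569585]]
```

View pics/d1.png

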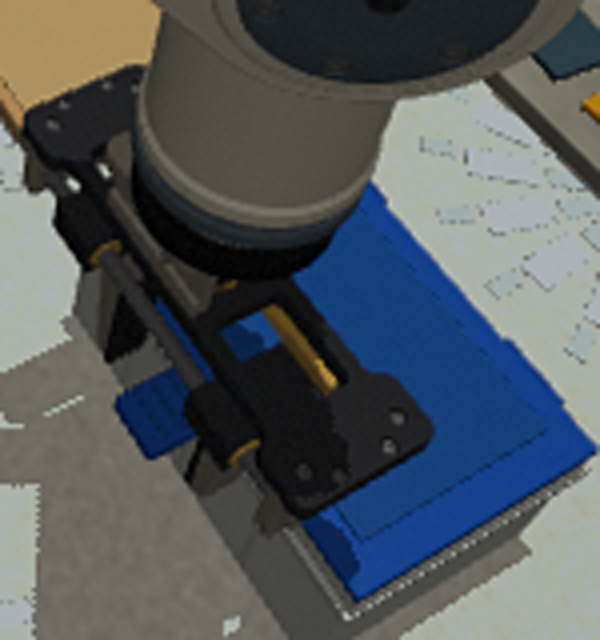

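{"op": "step_arm", "data": {
  "moves": [
    [[-3, 4, -2, 0.002, 0.002, 0.008, 60], [-4, 4, -2, 0, 0, 0, 60], [0, 0, 0, 0, 0, 0, 60]]
  ]
}}

```text
time_s: 2.0
position: [0.4776, -0.325, 0.0835]
tcp_rot: [1.0, -0.001, 0.003, -0.0]
contact_force: [0.2, 0.2, 0.0]
opening: 0.0604
```

{"op": "step_arm", "data": {
  "moves": [
    [[-1.5, -2, 5, 0, 0, 0, 60], [0, 0, 0, 0, 0, 0, 60]]
  ]
}}

```text
time_s: 2.2
position: [0.4763, -0.3238, 0.0797]
tcp_rot: [1.0, -0.001, 0.004, 0.001]
contact_force: [-0.4, 0.2, -0.2]
opening: 0.0599
```

Close on the tab.

{"op": "step_arm", "data": {
  "moves": [
    [[0, 0, 2, 0, 0, 0, 20], [0, 0, 0, 0, 0, 0, 20], [0, 0, 0, 0, 0, 0, 20], [0, 0, 0, 0, 0, 0, 20], [0, 0, 0, 0, 0, 0, 20], [0, 0, 0, 0, 0, 0, 20]]
  ],
  "force": 20
}}

```text
time_s: 2.8
position: [0.4763, -0.3218, 0.0774]
tcp_rot: [1.0, -0.001, 0.003, -0.001]
contact_force: [-1.5, -1.9, -0.6]
opening: 0.0296
```

{"op": "step_arm", "data": {
  "moves": [
    [[1, 0, -12, 0, 0, 0, 20], [3, 0, -15, 0, 0, 0, 20], [4, 0, -15, 0, 0, 0, 20], [6, 0, -14, 0, 0, 0, 20], [7, 0, -13, 0, 0, 0, 20]]
  ]
}}

```text
time_s: 3.3
position: [0.4954, -0.3217, 0.1486]
tcp_rot: [1.0, -0.001, 0.001, -0.002]
contact_force: [4.1, -0.5, -4.8]
opening: 0.0296
```

```bash
cat >> h.py <<'E'
def arc(x0=.629):
    o=robot.observe();p=o["position"];x=p[0]-x0;z=p[2]+.019-.09
    print("r",np.hypot(x,z),"th",np.arctan2(z,-x)-.026,"F",o["contact_force"],"op",o["opening"],p,o["tcp_rot"])
E
python3 -c "
from h import *
arc()"
```

```text
r 0.1544785491305037 th 0.5001167953441696 F [ 4.06591789 -0.47341656 -4.83465155] op 0.029576034558934202 [ 0.49541257 -0.32174559  0.1485759 ] [ 0.99999733 -0.0011684   0.00100661 -0.00172127]
```

{"op": "step_arm", "data": {
  "moves": [
    [[9, 0, -12, 0, 0, 0, 20], [10, 0, -11, 0, 0, 0, 20], [11, 0, -10, 0, 0, 0, 20], [12, 0, -9, 0, 0, 0, 20], [13, 0, -8, 0, 0, 0, 20], [13, 0, -6, 0, 0, 0, 20]]
  ]
}}

```text
time_s: 3.9
position: [0.5594, -0.3216, 0.2099]
tcp_rot: [1.0, -0.001, -0.005, -0.002]
contact_force: [-2.4, -0.2, -1.0]
opening: 0.0299
```

```bash
python3 -c "
from h import *
arc()"
```

```text
r 0.15538780939088154 th 1.0801226050105406 F [-2.4118756  -0.20722047 -1.00348196] op 0.029898669207884334 [ 0.55936588 -0.32158268  0.2099117 ] [ 0.99998602 -0.00110884 -0.00463937 -0.00228243]
```

{"op": "step_arm", "data": {
  "moves": [
    [[14, 0, -6, 0, 0, 0, 20], [14, 0, -5, 0, 0, 0, 20], [15, 0, -3, 0, 0, 0, 20], [15, 0, -2, 0, 0, 0, 20], [15, 0, 0, 0, 0, 0, 20], [6, 0, 0, 0, 0, 0, 20]]
  ]
}}

```text
time_s: 4.5
position: [0.6361, -0.3214, 0.2285]
tcp_rot: [1.0, -0.001, -0.01, -0.002]
contact_force: [-3.0, 0.3, -4.4]
opening: 0.0297
```

```bash
python3 -c "
from h import *
arc()
crop(robot.read_camera('side'),230,100,430,360,2.3,'pics/d2.png')"
```

```text
r 0.15764628614136572 th 1.5896408505993682 F [-3.04390698  0.28438815 -4.35523193] op 0.029668906525342 [ 0.6360672  -0.32140241  0.2284878 ] [ 0.99994339 -0.00109758 -0.01028801 -0.00248227]
```

View pics/d2.png

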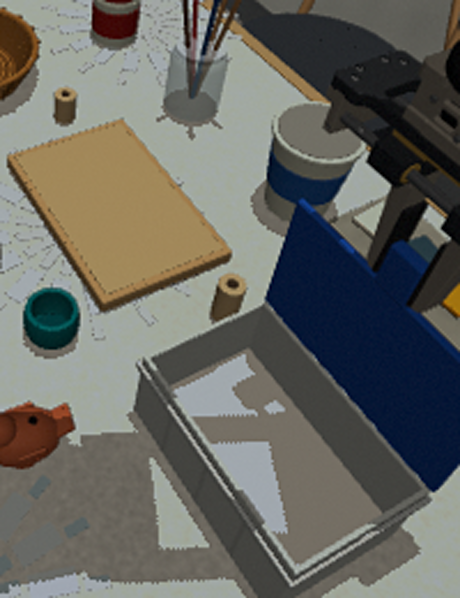

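{"op": "step_arm", "data": {
  "moves": [
    [[0, 0, 0, 0, 0, 0, 70], [0, 0, -2, 0, 0, 0, 70], [0, 0, -20, 0, 0.01, 0, 80], [0, 0, -30, 0, 0.01, 0, 85], [0, 0, -25, 0, 0, 0, 85]]
  ]
}}

```text
time_s: 5.05
position: [0.6345, -0.3212, 0.3077]
tcp_rot: [1.0, -0.001, -0.001, -0.004]
contact_force: [0.7, -0.5, 0.0]
opening: 0.0678
```

```bash
python3 -c "
from h import *
arc()
plan((.389,.196,.13),np.radians(71),14)"
```

```text
r 0.236778936060033 th 1.5680633570744422 F [ 0.65016438 -0.51408055  0.03526279] op 0.06778391581997555 [ 0.63450865 -0.32116159  0.30771485] [ 0.99999082 -0.00139063 -0.00111576 -0.00389682]
[-17.6, -36.8, 13.0, -0.001, -0.0, -0.089]
[-14.3, -38.2, 13.0, -0.001, -0.0, -0.089]
[-10.8, -39.3, 13.0, -0.001, -0.0, -0.089]
[-7.3, -40.1, 13.0, -0.001, -0.0, -0.089]
[-3.7, -40.6, 12.9, -0.001, -0.0, -0.089]
[-0.1, -40.8, 12.9, -0.001, -0.0, -0.089]
[3.5, -40.7, 12.9, -0.001, -0.0, -0.089]
[7.1, -40.2, 12.9, -0.001, -0.0, -0.089]
[10.7, -39.4, 12.8, -0.001, -0.0, -0.089]
[14.1, -38.3, 12.8, -0.001, -0.0, -0.089]
[17.5, -36.9, 12.8, -0.001, -0.0, -0.089]
[20.7, -35.3, 12.8, -0.001, -0.0, -0.089]
[23.7, -33.3, 12.7, -0.001, -0.0, -0.089]
[26.6, -31.1, 12.7, -0.001, -0.0, -0.089]
```

{"op": "step_arm", "data": {
  "moves": [
    [[-18, -36, 10, 0, 0, -0.09, 91], [-14, -38, 12, 0, 0, -0.09, 91], [-11, -39, 13, 0, 0, -0.09, 91], [-7, -40, 13, 0, 0, -0.09, 91], [-4, -40, 13, 0, 0, -0.09, 91], [0, -40, 13, 0, 0, -0.09, 91], [4, -40, 13, 0, 0, -0.09, 91], [7, -40, 13, 0, 0, -0.09, 91]]
  ]
}}

```text
time_s: 5.85
position: [0.4953, -0.0295, 0.2258]
tcp_rot: [0.933, 0.359, 0.015, 0.007]
contact_force: [0.8, -0.3, 1.0]
opening: 0.0908
```

```bash
python3 -c "
from h import *
plan((.389,.196,.13),np.radians(71),6)"
```

```text
[11.7, -40.1, 15.3, 0.005, -0.003, -0.084]
[15.1, -38.9, 15.5, 0.005, -0.003, -0.084]
[18.3, -37.5, 15.6, 0.005, -0.003, -0.084]
[21.4, -35.7, 15.7, 0.005, -0.003, -0.084]
[24.4, -33.7, 15.8, 0.005, -0.003, -0.084]
[27.2, -31.5, 15.9, 0.005, -0.003, -0.084]
```

{"op": "step_arm", "data": {
  "moves": [
    [[12, -40, 15, 0.005, -0.003, -0.084, 91], [15, -39, 15, 0.005, -0.003, -0.084, 91], [18, -37, 15, 0.005, -0.003, -0.084, 91], [21, -35, 15, 0.005, -0.003, -0.084, 91], [22, -30, 14, 0.005, -0.003, -0.084, 91], [20, -22, 10, 0.005, -0.003, -0.06, 91], [0, 0, 0, 0, 0, 0, 91]]
  ]
}}

```text
time_s: 6.55
position: [0.3938, 0.1906, 0.148]
tcp_rot: [0.815, 0.58, 0.009, 0.002]
contact_force: [-0.8, 0.1, 0.5]
opening: 0.0915
```

```bash
python3 -c "
from h import *
print(robot.observe()['position'])
plan((.389,.196,.13),np.radians(71),1)
a=robot.read_camera('side');crop(a,100,100,300,250,3.5,'pics/e1.png')
a=robot.read_camera('top');crop(a,330,100,470,240,4,'pics/e2.png')
"
```

```text
[0.39375883 0.19058644 0.1479861 ]
[3.3, -6.5, 17.9, 0.013, -0.012, -0.002]
```

View pics/e1.png

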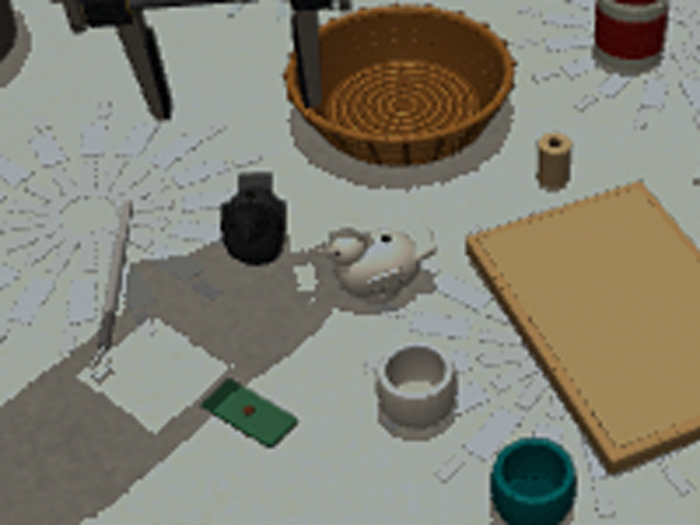

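View pics/e2.png

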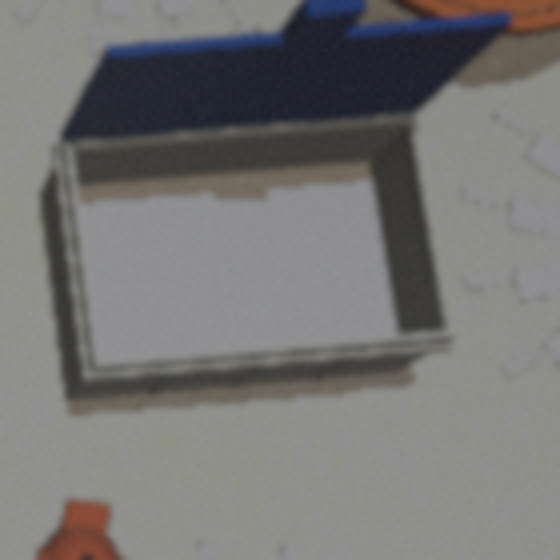

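{"op": "step_arm", "data": {
  "moves": [
    [[3, -6, 20, 0.012, -0.012, 0, 78], [0, 0, 30, 0, 0, 0, 78], [0, 0, 30, 0, 0, 0, 78], [0, 0, 20, 0, 0, 0, 78], [0, 0, 0, 0, 0, 0, 78]]
  ]
}}

```text
time_s: 7.15
position: [0.4003, 0.1918, 0.0529]
tcp_rot: [0.819, 0.574, 0.009, 0.003]
contact_force: [-0.4, 0.1, 0.5]
opening: 0.0782
```

```bash
python3 -c "
from h import *
print(robot.observe()['position'])
plan((.389,.196,.009),np.radians(71),1)
a=robot.read_camera('side');crop(a,100,100,300,250,3.5,'pics/e3.png')
"
```

```text
[0.40027512 0.1918468  0.05285917]
[-0.4, -12.6, 43.7, 0.014, -0.011, -0.016]
```

View pics/e3.png

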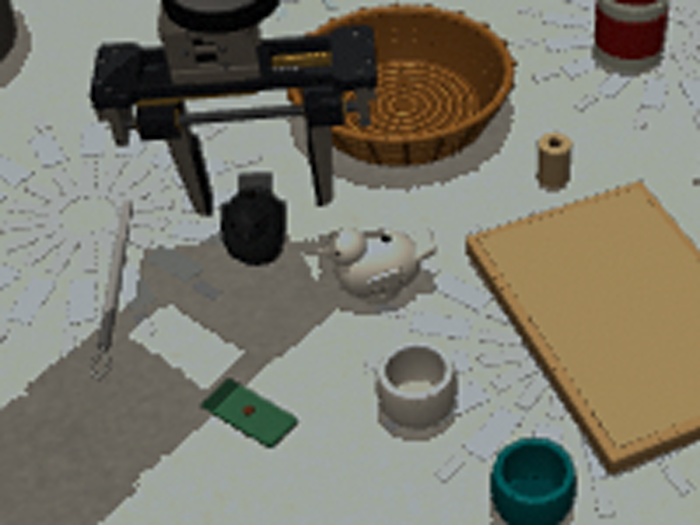

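{"op": "step_arm", "data": {
  "moves": [
    [[0, -6, 12, 0.014, -0.011, -0.01, 78], [0, -6, 12, 0.01, -0.01, 0, 78], [0, 0, 12, 0, 0, 0, 78], [0, 0, 4, 0, 0, 0, 78], [0, 0, 0, 0, 0, 0, 78]]
  ]
}}

```text
time_s: 7.7
position: [0.3923, 0.1969, 0.0143]
tcp_rot: [0.816, 0.578, -0.004, -0.001]
contact_force: [-0.3, -0.1, 0.6]
opening: 0.078
```

```bash
python3 -c "
from h import *
print(robot.observe()['position'])
plan((.389,.196,.008),np.radians(71),1)
"
```

```text
[0.39229151 0.19686647 0.01427584]
[-1.9, -2.8, 6.3, -0.006, 0.006, -0.008]
```

{"op": "step_arm", "data": {
  "moves": [
    [[-2, -3, 5, -0.006, 0.006, 0, 78], [0, 0, 1, 0, 0, 0, 40], [0, 0, 0, 0, 0, 0, 40], [0, 0, 0, 0, 0, 0, 40], [0, 0, 0, 0, 0, 0, 40], [0, 0, 0, 0, 0, 0, 40]]
  ],
  "force": 15
}}

```text
time_s: 8.3
position: [0.3886, 0.1961, 0.0084]
tcp_rot: [0.816, 0.578, 0.001, 0.0]
contact_force: [0.4, -0.2, -2.1]
opening: 0.0478
```

```bash
python3 -c "
from h import *
o=robot.observe();print(o['position'],o['opening'],o['contact_force'])
plan((.389,.196,.008),np.radians(71),1)
a=robot.read_camera('side');crop(a,100,100,300,250,3.5,'pics/e4.png')
a=robot.read_camera('top');crop(a,100,180,300,300,3.5,'pics/e5.png')
"
```

```text
[0.38862637 0.19610877 0.00838618] 0.047768275306295495 [ 0.37854917 -0.23881325 -2.11983606]
[0.0, 0.4, 0.4, 0.001, -0.001, -0.007]
```

View pics/e4.png

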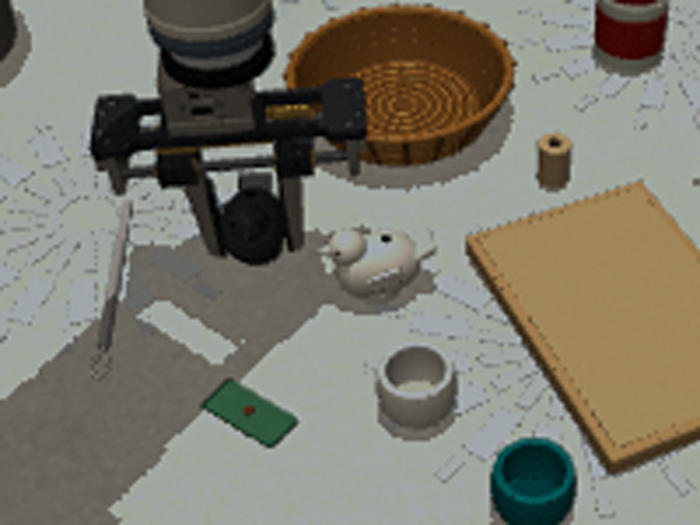

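{"op": "step_arm", "data": {
  "moves": [
    [[0, 0, -5, 0, 0, 0, 40], [0, 0, -20, 0, 0, 0, 40], [0, 0, -35, 0, 0, 0, 40], [0, 0, -40, 0, 0, 0, 40], [0, 0, -40, 0, 0, 0, 40], [0, 0, -25, 0, 0, 0, 40], [0, 0, 0, 0, 0, 0, 40]]
  ],
  "force": 20
}}

```text
time_s: 9.1
position: [0.3871, 0.1953, 0.1806]
tcp_rot: [0.816, 0.578, -0.001, -0.0]
contact_force: [-0.2, 0.2, -2.3]
opening: 0.0476
```

```bash
python3 -c "
from h import *
o=robot.observe();print(o['position'],o['opening'],o['contact_force'])
plan((.545,-.3225,.2),0,14)
"
```

```text
[0.38712409 0.19533395 0.18064705] 0.04759530578420404 [-0.17848643  0.24169986 -2.30576467]
[-31.1, 22.9, -1.4, -0.0, 0.0, 0.088]
[-29.0, 25.6, -1.4, -0.0, 0.0, 0.088]
[-26.6, 28.0, -1.4, -0.0, 0.0, 0.088]
[-24.1, 30.3, -1.4, -0.0, 0.0, 0.088]
[-21.3, 32.3, -1.4, -0.0, 0.0, 0.088]
[-18.4, 34.0, -1.4, -0.0, 0.0, 0.088]
[-15.3, 35.5, -1.4, -0.0, 0.0, 0.088]
[-12.2, 36.7, -1.4, -0.0, 0.0, 0.088]
[-8.9, 37.6, -1.4, -0.0, 0.0, 0.088]
[-5.6, 38.3, -1.4, -0.0, 0.0, 0.088]
[-2.2, 38.6, -1.4, -0.0, 0.0, 0.088]
[1.2, 38.6, -1.4, -0.0, 0.0, 0.088]
[4.6, 38.4, -1.4, -0.0, 0.0, 0.088]
[8.0, 37.8, -1.4, -0.0, 0.0, 0.088]
```

{"op": "step_arm", "data": {
  "moves": [
    [[-25, 18, -1, 0, 0, 0.07, 40], [-29, 25, -1, 0, 0, 0.088, 40], [-27, 28, -1, 0, 0, 0.088, 40], [-24, 30, -1, 0, 0, 0.088, 40], [-21, 32, -1, 0, 0, 0.088, 40], [-18, 34, -1, 0, 0, 0.088, 40], [-15, 35, -1, 0, 0, 0.088, 40], [-12, 36, -1, 0, 0, 0.088, 40]]
  ]
}}

```text
time_s: 9.9
position: [0.4739, -0.097, 0.182]
tcp_rot: [0.965, 0.261, -0.003, -0.002]
contact_force: [0.4, 0.1, -1.2]
opening: 0.0478
```

```bash
python3 -c "
from h import *
o=robot.observe();print(o['position'],o['opening'],o['contact_force'])
plan((.545,-.3225,.2),0,7)
"
```

```text
[ 0.47394709 -0.09702738  0.1820285 ] 0.04777885793090192 [ 0.38881548  0.13811884 -1.18135913]
[-7.5, 32.9, -2.7, -0.0, 0.001, 0.075]
[-5.0, 33.4, -2.7, -0.0, 0.001, 0.075]
[-2.4, 33.7, -2.7, -0.0, 0.001, 0.075]
[0.1, 33.8, -2.7, -0.0, 0.001, 0.075]
[2.7, 33.7, -2.6, -0.0, 0.001, 0.075]
[5.2, 33.4, -2.6, -0.0, 0.001, 0.075]
[7.7, 32.9, -2.6, -0.0, 0.001, 0.075]
```

{"op": "step_arm", "data": {
  "moves": [
    [[-8, 33, -3, 0, 0, 0.075, 40], [-5, 33, -3, 0, 0, 0.075, 40], [-2, 33, -3, 0, 0, 0.075, 40], [0, 33, -3, 0, 0, 0.075, 40], [3, 33, -3, 0, 0, 0.075, 40], [5, 30, -3, 0, 0, 0.075, 40], [6, 20, -2, 0, 0, 0.05, 40], [0, 0, 0, 0, 0, 0, 40]]
  ]
}}

```text
time_s: 10.7
position: [0.5354, -0.3169, 0.1879]
tcp_rot: [1.0, -0.001, -0.01, -0.004]
contact_force: [0.1, -0.2, -1.6]
opening: 0.048
```

```bash
python3 -c "
from h import *
o=robot.observe();print(o['position'],o['opening'],o['contact_force'])
plan((.552,-.3225,.17),0,2)
a=robot.read_camera('side');crop(a,230,100,430,360,2.3,'pics/f1.png')
"
```

```text
[ 0.53541287 -0.31687945  0.18792662] 0.047957069241460246 [ 0.05452003 -0.15792427 -1.60672086]
[8.5, 2.9, 8.8, -0.004, 0.01, -0.001]
[8.4, 2.8, 8.9, -0.004, 0.01, -0.001]
```

View pics/f1.png

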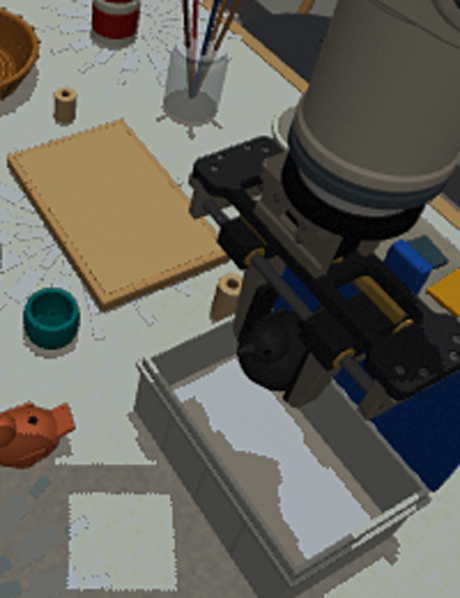

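{"op": "step_arm", "data": {
  "moves": [
    [[7, 3, 10, -0.004, 0.01, 0, 40], [7, 3, 20, -0.004, 0.01, 0, 40], [0, 0, 30, 0, 0, 0, 40], [0, 0, 30, 0, 0, 0, 40], [0, 0, 20, 0, 0, 0, 40], [0, 0, 10, 0, 0, 0, 40], [0, 0, 0, 0, 0, 0, 40]]
  ]
}}

```text
time_s: 11.45
position: [0.5461, -0.3125, 0.0566]
tcp_rot: [1.0, 0.006, -0.002, -0.002]
contact_force: [-0.2, -0.3, -0.8]
opening: 0.0482
```

```bash
python3 -c "
from h import *
o=robot.observe();print(o['position'],o['opening'],o['contact_force'])
plan((.552,-.3225,.0295),0,2)
"
```

```text
[ 0.54612552 -0.31252423  0.05663414] 0.04816498130157166 [-0.22779838 -0.34908578 -0.7573649 ]
[2.9, 5.1, 13.5, -0.002, 0.002, 0.006]
[2.9, 5.0, 13.6, -0.002, 0.002, 0.006]
```

{"op": "step_arm", "data": {
  "moves": [
    [[3, 5, 10, -0.002, 0.002, 0.005, 40], [3, 4, 8, -0.002, 0.002, 0.005, 40], [0, 0, 3, 0, 0, 0, 40], [0, 0, 0, 0, 0, 0, 40]]
  ]
}}

```text
time_s: 11.85
position: [0.5544, -0.3223, 0.036]
tcp_rot: [1.0, 0.001, 0.002, 0.001]
contact_force: [-0.7, 0.0, -1.3]
opening: 0.0479
```

```bash
python3 -c "
from h import *
o=robot.observe();print(o['position'],o['opening'],o['contact_force'])
plan((.552,-.3225,.0290),0,1)
"
```

```text
[ 0.55443348 -0.32226221  0.03598358] 0.04790095885418859 [-0.72874984  0.03242723 -1.27006631]
[-2.5, 0.2, 7.0, 0.002, -0.004, 0.003]
```

{"op": "step_arm", "data": {
  "moves": [
    [[-1, 0, 4, 0.002, -0.004, 0, 40], [0, 0, 3, 0, 0, 0, 40], [0, 0, 0, 0, 0, 0, 40]]
  ]
}}

```text
time_s: 12.15
position: [0.554, -0.3228, 0.0295]
tcp_rot: [1.0, 0.001, 0.001, 0.001]
contact_force: [-0.0, -0.2, -1.4]
opening: 0.0478
```

{"op": "step_arm", "data": {
  "moves": [
    [[0, 0, 1.5, 0, 0, 0, 40], [0, 0, 0, 0, 0, 0, 40]]
  ]
}}

```text
time_s: 12.35
position: [0.5542, -0.3231, 0.0284]
tcp_rot: [1.0, 0.001, 0.001, 0.001]
contact_force: [0.3, 0.2, -1.4]
opening: 0.0475
```

{"op": "step_arm", "data": {
  "moves": [
    [[0, 0, 1, 0, 0, 0, 52], [0, 0, 0, 0, 0, 0, 60], [0, 0, 0, 0, 0, 0, 70], [0, 0, 0, 0, 0, 0, 78], [0, 0, -20, 0, 0, 0, 78], [0, 0, -35, 0, 0, 0, 78], [0, 0, -40, 0, 0, 0, 78], [0, 0, -40, 0, 0, 0, 78]]
  ]
}}

```text
time_s: 13.15
position: [0.5505, -0.3207, 0.1602]
tcp_rot: [1.0, 0.001, -0.004, -0.002]
contact_force: [0.3, 0.5, -0.1]
opening: 0.078
```

```bash
python3 -c "
from h import *
o=robot.observe();print(o['position'],o['opening'],o['contact_force'])
a=robot.read_camera('side');crop(a,230,100,430,360,2.3,'pics/f2.png')
"
```

```text
[ 0.55047429 -0.32070102  0.16017367] 0.07795624814348474 [ 0.26240585  0.50130335 -0.05204789]
```

View pics/f2.png

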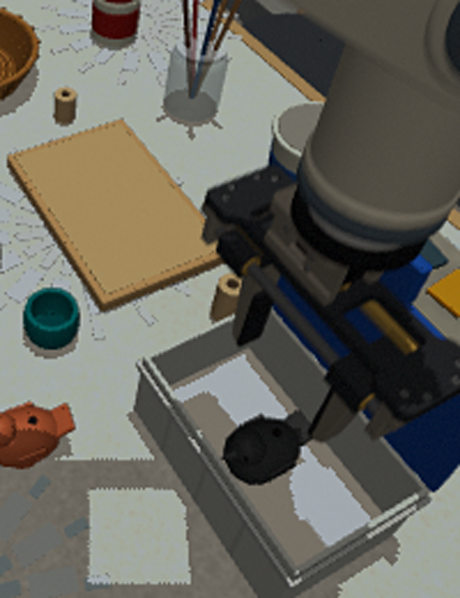

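{"op": "step_arm", "data": {
  "moves": [
    [[0, 0, -40, 0, 0, 0, 78], [0, 0, -45, 0, 0, 0, 70], [0, 0, -40, 0, 0, 0, 66], [10, 0, -15, 0, 0.008, 0, 66], [35, 0, 0, 0, 0, 0, 66], [30, 0, 0, 0, 0, 0, 66], [0, 0, 0, 0, 0, 0, 66]]
  ]
}}

```text
time_s: 13.9
position: [0.6314, -0.3231, 0.3198]
tcp_rot: [1.0, 0.001, 0.008, 0.002]
contact_force: [-0.9, 0.1, -0.1]
opening: 0.0661
```

```bash
python3 -c "
from h import *
o=robot.observe();print(o['position'],o['opening'],o['contact_force'])
plan((.636,-.3215,.2285),0,3)
a=robot.read_camera('side');crop(a,230,60,430,320,2.3,'pics/f3.png')
"
```

```text
[ 0.63137926 -0.32313941  0.31976504] 0.06609359059369818 [-0.94387206  0.11337191 -0.084601  ]
[1.0, -0.7, 30.4, 0.002, -0.006, 0.0]
[1.2, -0.6, 30.4, 0.002, -0.006, 0.0]
[1.4, -0.6, 30.4, 0.002, -0.006, 0.0]
```

View pics/f3.png

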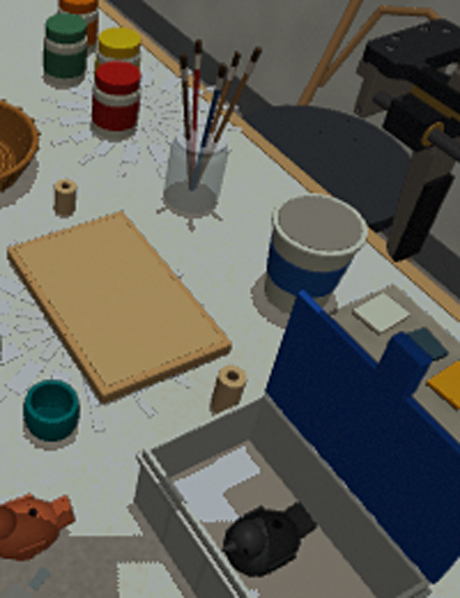

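{"op": "step_arm", "data": {
  "moves": [
    [[1, -1, 28, 0.002, -0.006, 0, 64], [1, 0, 30, 0.002, -0.006, 0, 64], [1, 0, 25, 0.002, -0.006, 0, 64], [0, 0, 0, 0, 0, 0, 64]]
  ]
}}

```text
time_s: 14.35
position: [0.63, -0.3226, 0.2342]
tcp_rot: [1.0, 0.0, -0.002, -0.001]
contact_force: [-0.0, 1.7, -0.1]
opening: 0.064
```

{"op": "step_arm", "data": {
  "moves": [
    [[5, -1, 4, 0, 0, 0, 64], [0, 0, 0, 0, 0, 0, 20], [0, 0, 0, 0, 0, 0, 20], [0, 0, 0, 0, 0, 0, 20], [0, 0, 0, 0, 0, 0, 20], [0, 0, 0, 0, 0, 0, 20]]
  ]
}}

```text
time_s: 14.95
position: [0.6353, -0.3216, 0.235]
tcp_rot: [1.0, 0.0, -0.0, -0.0]
contact_force: [0.5, 4.0, -5.2]
opening: 0.0299
```

```bash
python3 -c "
from h import *
arc()"
```

```text
r 0.1641492703433758 th 1.5832058259174762 F [ 0.45573817  4.03545469 -5.23416168] op 0.029929715652640184 [ 0.63530334 -0.32156469  0.2350282 ] [ 9.99999912e-01  2.95216314e-05 -3.30041613e-04 -2.58527002e-04]
```

{"op": "step_arm", "data": {
  "moves": [
    [[-12, 0, 1, 0, 0, 0, 20], [-15, 0, 2, 0, 0, 0, 20], [-15, 0, 4, 0, 0, 0, 20], [-14, 0, 5, 0, 0, 0, 20], [-14, 0, 7, 0, 0, 0, 20], [-13, 0, 8, 0, 0, 0, 20]]
  ]
}}

```text
time_s: 15.55
position: [0.5531, -0.3218, 0.2132]
tcp_rot: [1.0, 0.001, 0.007, 0.002]
contact_force: [1.3, 1.6, 0.8]
opening: 0.0296
```

```bash
python3 -c "
from h import *
arc()"
```

```text
r 0.16117729837385694 th 1.0542481698449024 F [1.33677543 1.55215922 0.83865889] op 0.02963434964919439 [ 0.55306785 -0.32176001  0.21317043] [9.99974627e-01 8.52848596e-04 6.82981807e-03 1.83604085e-03]
```

{"op": "step_arm", "data": {
  "moves": [
    [[-13, 0, 8, 0, 0, 0, 20], [-13, 0, 10, 0, 0, 0, 20], [-12, 0, 11, 0, 0, 0, 20], [-10, 0, 12, 0, 0, 0, 20], [-9, 0, 13, 0, 0, 0, 20], [-8, 0, 14, 0, 0, 0, 20]]
  ]
}}

```text
time_s: 16.15
position: [0.487, -0.322, 0.1458]
tcp_rot: [1.0, 0.0, 0.013, 0.003]
contact_force: [5.2, 1.3, -1.2]
opening: 0.0299
```

```bash
python3 -c "
from h import *
arc()"
```

```text
r 0.16048821166533292 th 0.45914488589918295 F [ 5.24110283  1.32712054 -1.21085274] op 0.02994223746338614 [ 0.48703094 -0.32199638  0.14584152] [9.99908895e-01 4.04579138e-04 1.30325028e-02 3.49161483e-03]
```

{"op": "step_arm", "data": {
  "moves": [
    [[-6, 0, 14, 0, 0, 0, 20], [-5, 0, 15, 0, 0, 0, 20], [-3, 0, 15, 0, 0, 0, 20], [-2, 0, 12, 0, 0, 0, 20], [0, 0, 4, 0, 0, 0, 20]]
  ]
}}

```text
time_s: 16.65
position: [0.4699, -0.322, 0.0848]
tcp_rot: [1.0, -0.0, 0.015, 0.004]
contact_force: [-0.2, 2.7, 1.2]
opening: 0.0296
```

```bash
python3 -c "
from h import *
arc()"
```

```text
r 0.15968769489571952 th 0.06057870728519807 F [-0.2384539   2.70540269  1.20324498] op 0.02959694108729987 [ 0.46991043 -0.32202581  0.08480829] [ 9.99878101e-01 -1.15163841e-04  1.50504888e-02  4.15364191e-03]
```

{"op": "step_arm", "data": {
  "moves": [
    [[0, 0, 4, 0, 0, 0, 20], [0, 0, 4, 0, 0, 0, 20], [0, 0, 3, 0, 0, 0, 20], [0, 0, 0, 0, 0, 0, 20]]
  ]
}}

```text
time_s: 17.05
position: [0.4701, -0.322, 0.0776]
tcp_rot: [1.0, 0.0, 0.015, 0.004]
contact_force: [0.5, 1.5, -1.9]
opening: 0.0295
```

{"op": "step_arm", "data": {
  "moves": [
    [[0, 0, 4, 0, 0, 0, 20], [0, 0, 4, 0, 0, 0, 20]]
  ]
}}

```text
time_s: 17.25
position: [0.4711, -0.3222, 0.0737]
tcp_rot: [1.0, 0.0, 0.016, 0.004]
contact_force: [-6.5, 8.6, 31.2]
opening: 0.0299
```

{"op": "step_arm", "data": {
  "moves": [
    [[0, 0, -1, 0, 0, 0, 50], [0, 0, 0, 0, 0, 0, 66], [0, 0, 0, 0, 0, 0, 66], [0, 0, -20, 0, -0.008, 0, 66], [0, 0, -40, 0, -0.01, 0, 66], [0, 0, -40, 0, -0.01, 0, 66], [0, 0, -25, 0, 0, 0, 66]]
  ]
}}

```text
time_s: 17.95
position: [0.466, -0.3205, 0.1987]
tcp_rot: [1.0, 0.0, -0.003, 0.003]
contact_force: [-0.0, -0.1, 0.0]
opening: 0.0661
```

```bash
python3 -c "
from h import *
arc()
b=robot.read_camera('side');crop(b,230,100,430,360,2.3,'pics/g1.png')
print(S.p([[.629,-.2225,.098],[.498,-.2225,.098],[.498,-.4225,.098]]))"
```

```text
r 0.2070789492378758 th 0.6386130295579456 F [-0.00116038 -0.08122726  0.00911362] op 0.06609571715623341 [ 0.46599666 -0.32049293  0.19871689] [ 9.99990502e-01  4.13885840e-04 -3.39943958e-03  2.69599808e-03]
[[344.76140936 227.94839473]
 [291.0819939  252.67857202]
 [357.87733067 348.37009417]]
```

View pics/g1.png

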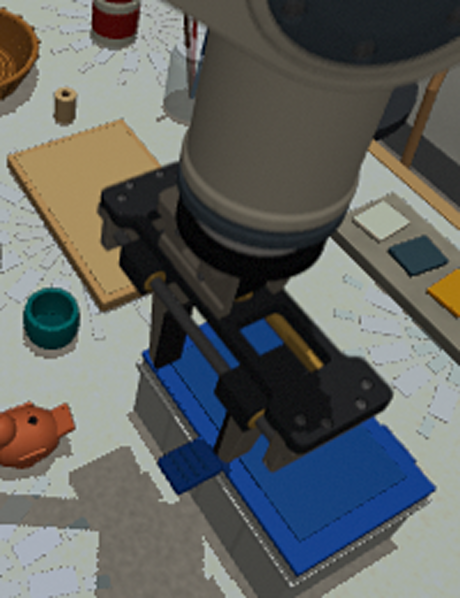

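```bash
python3 -c "
from h import *
plan((.458,.116,.13),np.radians(-6),11)
"
```

```text
[-0.8, -39.8, 6.2, 0.001, 0.0, 0.01]
[-1.2, -39.8, 6.3, 0.001, 0.0, 0.01]
[-1.6, -39.8, 6.3, 0.001, 0.0, 0.01]
[-2.0, -39.8, 6.3, 0.001, 0.0, 0.01]
[-2.3, -39.7, 6.4, 0.001, 0.0, 0.01]
[-2.7, -39.7, 6.4, 0.001, 0.0, 0.01]
[-3.1, -39.7, 6.4, 0.001, 0.0, 0.01]
[-3.5, -39.6, 6.5, 0.001, 0.0, 0.01]
[-3.9, -39.6, 6.5, 0.001, 0.0, 0.01]
[-4.3, -39.6, 6.5, 0.001, 0.0, 0.01]
[-4.6, -39.5, 6.5, 0.001, 0.0, 0.01]
```

{"op": "step_arm", "data": {
  "moves": [
    [[-1, -35, 0, 0, 0, 0.01, 78], [-1, -42, 3, 0, 0, 0.01, 78], [-2, -42, 6, 0, 0, 0.01, 78], [-2, -42, 6, 0, 0, 0.01, 78], [-2, -42, 6, 0, 0, 0.01, 78], [-3, -42, 6, 0, 0, 0.01, 78], [-3, -42, 6, 0, 0, 0.01, 78], [-3, -42, 6, 0, 0, 0.01, 78]]
  ]
}}

```text
time_s: 18.8
position: [0.4648, 0.0113, 0.1587]
tcp_rot: [0.999, -0.045, 0.003, 0.007]
contact_force: [0.4, 0.2, 0.1]
opening: 0.0781
```

```bash
python3 -c "
from h import *
print(robot.observe()['position'])
plan((.458,.116,.1),np.radians(-6),3)
b=robot.read_camera('side');cv2.imwrite('pics/g2f.png',b);crop(b,280,220,420,360,4,'pics/g2.png')
a=robot.read_camera('top');cv2.imwrite('pics/g2t.png',a);crop(a,330,115,455,215,6,'pics/g3.png')
"
```

```text
[0.46477756 0.01128622 0.15870021]
[-5.5, -34.8, 19.0, 0.005, -0.002, 0.005]
[-5.7, -34.7, 19.2, 0.005, -0.002, 0.005]
[-5.8, -34.6, 19.4, 0.005, -0.002, 0.005]
```

View pics/g2.png

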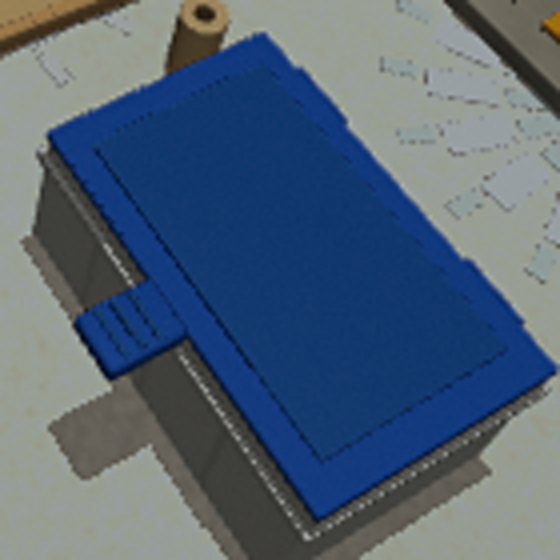

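View pics/g3.png

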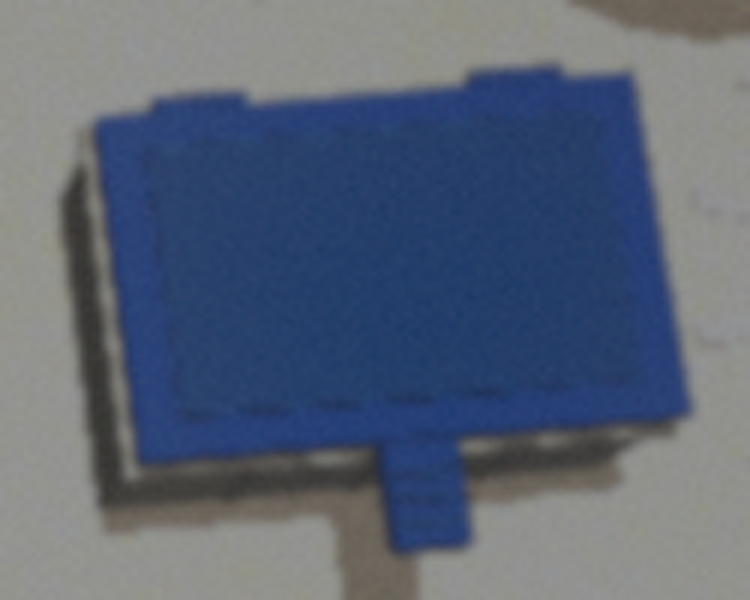

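The lid's corners and its shadow sit in exactly the same pixels as at the start (tab corners (75,322) and (115,378) in the side crop), so it is fully shut. Next is the white bird.

{"op": "step_arm", "data": {
  "moves": [
    [[-5, -32, 16, 0.005, -0.002, 0.005, 80], [-5, -30, 16, 0.005, -0.002, 0.005, 80], [-4, -22, 12, 0.005, -0.002, 0.005, 80], [0, -8, 4, 0, 0, 0, 80], [0, 0, 0, 0, 0, 0, 80]]
  ]
}}

```text
time_s: 19.4
position: [0.4599, 0.1074, 0.1071]
tcp_rot: [0.999, -0.049, 0.0, -0.0]
contact_force: [-0.3, -0.3, -0.4]
opening: 0.0802
```

```bash
python3 -c "
from h import *
print(robot.observe()['position'])
plan((.458,.116,.009),np.radians(-6),4)
b=robot.read_camera('side');crop(b,140,90,300,220,4,'pics/h1.png')
"
```

```text
[0.45989376 0.10741233 0.10711681]
[-0.7, -2.1, 24.5, -0.0, -0.0, 0.002]
[-0.7, -2.1, 24.5, -0.0, -0.0, 0.002]
[-0.7, -2.1, 24.5, -0.0, -0.0, 0.002]
[-0.7, -2.1, 24.5, -0.0, -0.0, 0.002]
```

View pics/h1.png

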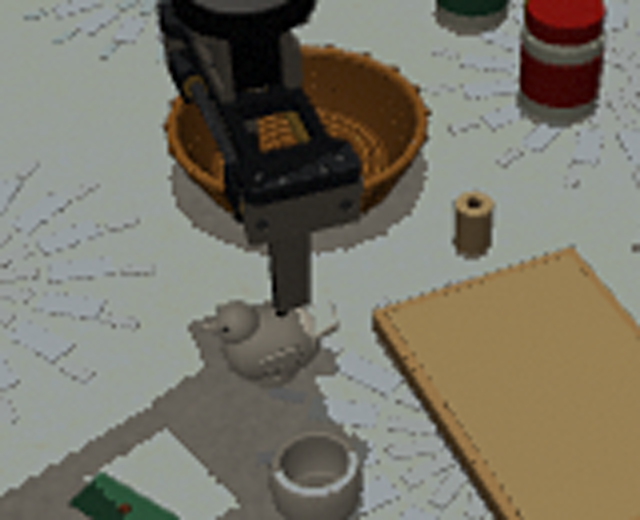

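{"op": "step_arm", "data": {
  "moves": [
    [[-1, -4, 20, 0, 0, 0, 80], [-1, -4, 25, 0, 0, 0, 80], [0, -1, 22, 0, 0, 0, 80], [0, 0, 12, 0, 0, 0, 80], [0, 0, 4, 0, 0, 0, 80], [0, 0, 0, 0, 0, 0, 80]]
  ]
}}

```text
time_s: 20.05
position: [0.4641, 0.1107, 0.0259]
tcp_rot: [0.999, -0.051, 0.004, -0.0]
contact_force: [0.2, 0.0, -0.0]
opening: 0.0798
```

```bash
python3 -c "
from h import *
print(robot.observe()['position'])
plan((.458,.116,.009),np.radians(-6),1)
"
```

```text
[0.46412099 0.11071594 0.02588319]
[-6.8, -4.6, 16.8, -0.001, -0.008, 0.002]
```

{"op": "step_arm", "data": {
  "moves": [
    [[-3, -2, 8, 0, -0.008, 0, 80], [-3, -2, 5, 0, 0, 0, 80], [0, 0, 2, 0, 0, 0, 80], [0, 0, 0, 0, 0, 0, 80]]
  ]
}}

```text
time_s: 20.45
position: [0.4599, 0.1155, 0.0118]
tcp_rot: [0.999, -0.052, 0.001, -0.001]
contact_force: [0.4, -1.1, 0.1]
opening: 0.0801
```

```bash
python3 -c "
from h import *
print(robot.observe()['position'])
plan((.458,.116,.009),np.radians(-6),1)
"
```

```text
[0.45993517 0.11553155 0.01182181]
[-2.0, -0.3, 2.8, -0.002, -0.003, 0.001]
```

{"op": "step_arm", "data": {
  "moves": [
    [[-2, 0, 3, 0, -0.003, 0, 80], [0, 0, 0, 0, 0, 0, 40], [0, 0, 0, 0, 0, 0, 40], [0, 0, 0, 0, 0, 0, 40], [0, 0, 0, 0, 0, 0, 40], [0, 0, 0, 0, 0, 0, 40]]
  ],
  "force": 15
}}

```text
time_s: 21.05
position: [0.4582, 0.1161, 0.0091]
tcp_rot: [0.999, -0.051, 0.0, -0.001]
contact_force: [-0.9, -0.1, -1.3]
opening: 0.0486
```

```bash
python3 -c "
from h import *
o=robot.observe();print(o['position'],o['opening'],o['contact_force'])
b=robot.read_camera('side');crop(b,140,90,300,220,4,'pics/h2.png')
"
```

```text
[0.45815095 0.11609565 0.00912661] 0.0486158906853812 [-0.85368867 -0.08364623 -1.32141736]
```

View pics/h2.png

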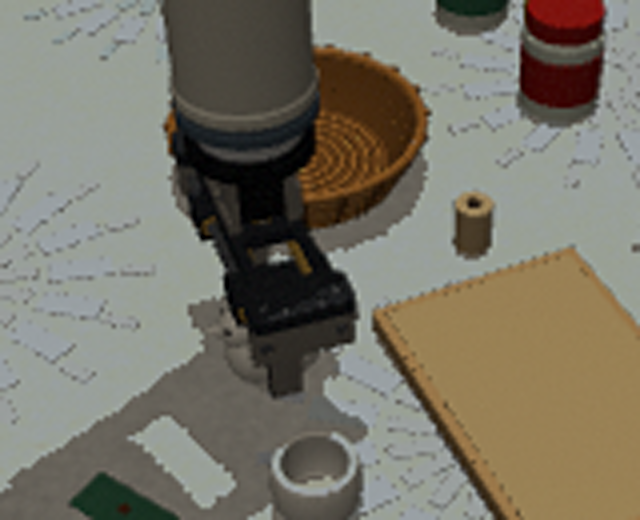

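{"op": "step_arm", "data": {
  "moves": [
    [[0, 0, -5, 0, 0, 0, 40], [0, 0, -20, 0, 0, 0, 40], [0, 0, -35, 0, 0, 0, 40], [0, 0, -35, 0, 0, 0, 40], [0, 0, -10, 0, 0, 0, 40], [0, 0, 0, 0, 0, 0, 40]]
  ],
  "force": 20
}}

```text
time_s: 21.7
position: [0.457, 0.1155, 0.1178]
tcp_rot: [0.999, -0.051, -0.001, -0.001]
contact_force: [-0.3, 0.1, -1.3]
opening: 0.048
```

```bash
python3 -c "
from h import *
o=robot.observe();print(o['position'],o['opening'],o['contact_force'])
plan((.61,.052,.11),np.radians(0),5)
"
```

```text
[0.45695567 0.11545086 0.11783119] 0.04801417582952618 [-0.29891673  0.06048923 -1.30694094]
[31.8, 9.5, 1.5, -0.0, 0.0, -0.021]
[31.6, 10.1, 1.5, -0.0, 0.0, -0.021]
[31.3, 10.8, 1.5, -0.0, 0.0, -0.021]
[31.1, 11.4, 1.5, -0.0, 0.0, -0.021]
[30.9, 12.1, 1.6, -0.0, 0.0, -0.021]
```

{"op": "step_arm", "data": {
  "moves": [
    [[25, 8, 0, 0, 0, -0.02, 40], [32, 10, 0, 0, 0, -0.02, 40], [31, 11, 0, 0, 0, -0.02, 40], [30, 11, 2, 0, 0, -0.02, 40], [25, 10, 10, 0, 0, -0.02, 40], [8, 3, 20, 0, 0, 0, 40], [0, 0, 15, 0, 0, 0, 40], [0, 0, 0, 0, 0, 0, 40]]
  ]
}}

```text
time_s: 22.5
position: [0.6041, 0.0501, 0.056]
tcp_rot: [1.0, 0.001, -0.007, 0.0]
contact_force: [-0.9, 0.2, -1.0]
opening: 0.0482
```

```bash
python3 -c "
from h import *
o=robot.observe();print(o['position'],o['opening'],o['contact_force'])
plan((.61,.052,.0285),np.radians(0),2)
b=robot.read_camera('side');crop(b,170,80,340,240,4.4,'pics/h3.png')
"
```

```text
[0.60409697 0.05010015 0.05598475] 0.04815036124224802 [-0.87044113  0.18472246 -0.95010002]
[3.1, -0.9, 13.7, 0.0, 0.007, 0.001]
[3.0, -0.9, 13.7, 0.0, 0.007, 0.001]
```

View pics/h3.png

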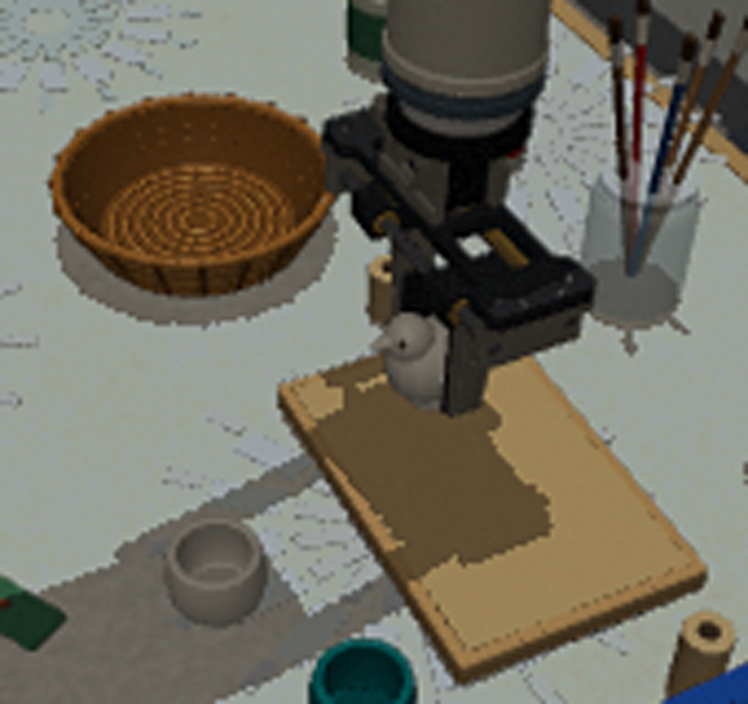

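{"op": "step_arm", "data": {
  "moves": [
    [[3, -1, 12, 0, 0.007, 0, 40], [3, 0, 9, 0, 0.005, 0, 40], [0, 0, 3, 0, 0, 0, 40], [0, 0, 0, 0, 0, 0, 40]]
  ]
}}

```text
time_s: 22.95
position: [0.61, 0.0519, 0.031]
tcp_rot: [1.0, 0.001, 0.0, -0.0]
contact_force: [0.1, 0.7, -0.2]
opening: 0.0481
```

```bash
python3 -c "
from h import *
o=robot.observe();print(o['position'],o['opening'],o['contact_force'])
plan((.61,.052,.028),np.radians(0),1)
"
```

```text
[0.61002163 0.05191117 0.03098925] 0.048065891507160695 [ 0.12669971  0.67489221 -0.19090437]
[-0.0, -0.1, 3.0, -0.0, -0.0, 0.003]
```

{"op": "step_arm", "data": {
  "moves": [
    [[0, 0, 3, 0, 0, 0, 40], [0, 0, 0.5, 0, 0, 0, 40], [0, 0, 0, 0, 0, 0, 40]]
  ]
}}

```text
time_s: 23.25
position: [0.6105, 0.0522, 0.0281]
tcp_rot: [1.0, 0.002, 0.001, -0.0]
contact_force: [0.1, 0.1, -1.4]
opening: 0.048
```

{"op": "step_arm", "data": {
  "moves": [
    [[0, 0, 1, 0, 0, 0, 40], [0, 0, 0, 0, 0, 0, 54], [0, 0, 0, 0, 0, 0, 66], [0, 0, 0, 0, 0, 0, 78], [0, 0, -15, 0, 0, 0, 78], [0, 0, -30, 0, 0, 0, 78], [0, 0, -40, 0, 0, 0, 78], [0, 0, -30, 0, 0, 0, 78]]
  ]
}}

```text
time_s: 24.05
position: [0.608, 0.0519, 0.1451]
tcp_rot: [1.0, 0.002, -0.002, 0.0]
contact_force: [0.6, -0.5, -0.1]
opening: 0.078
```

```bash
python3 -c "
from h import *
o=robot.observe();print(o['position'],o['opening'],o['contact_force'])
plan((.434,-.005,.12),np.radians(0),5)
b=robot.read_camera('side');crop(b,170,80,340,240,4.4,'pics/h4.png')
"
```

```text
[0.60795144 0.0519048  0.14513251] 0.07801920794776382 [ 0.63211858 -0.48588345 -0.12018929]
[-34.8, 11.3, 5.2, 0.0, 0.001, 0.001]
[-34.8, 11.3, 5.2, 0.0, 0.001, 0.001]
[-34.8, 11.3, 5.1, 0.0, 0.001, 0.001]
[-34.8, 11.3, 5.1, 0.0, 0.001, 0.001]
[-34.8, 11.4, 5.1, 0.0, 0.001, 0.001]
```

View pics/h4.png

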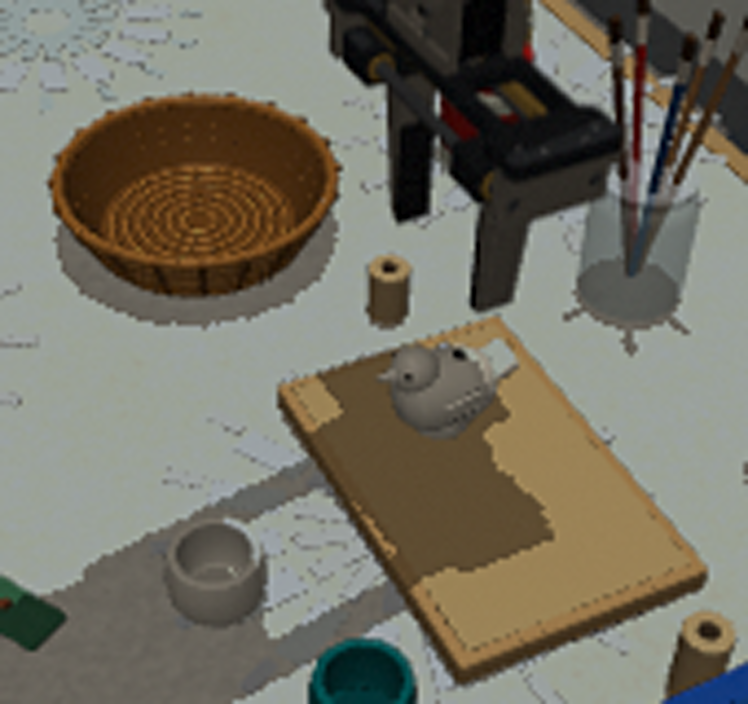

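{"op": "step_arm", "data": {
  "moves": [
    [[-30, 10, -2, 0, 0, 0, 80], [-35, 12, 2, 0, 0, 0, 80], [-35, 12, 6, 0, 0, 0, 80], [-34, 12, 8, 0, 0, 0, 80], [-25, 8, 10, 0, 0, 0, 80], [-8, 2, 5, 0, 0, 0, 80], [0, 0, 0, 0, 0, 0, 80]]
  ]
}}

```text
time_s: 24.8
position: [0.4435, -0.0055, 0.1284]
tcp_rot: [1.0, 0.002, 0.009, -0.0]
contact_force: [0.0, -0.3, -0.1]
opening: 0.0801
```

```bash
python3 -c "
from h import *
o=robot.observe();print(o['position'],o['opening'],o['contact_force'])
plan((.435,-.005,.007),np.radians(0),4)
b=robot.read_camera('side');crop(b,150,130,300,270,4,'pics/i1.png')
a=robot.read_camera('top');crop(a,180,180,330,270,5,'pics/i2.png')
"
```

```text
[ 0.44350264 -0.0054799   0.12837392] 0.08010307713922701 [ 0.04170665 -0.25632677 -0.05520942]
[-2.7, -0.1, 30.3, -0.0, -0.005, 0.001]
[-2.5, -0.1, 30.3, -0.0, -0.005, 0.001]
[-2.4, -0.1, 30.3, -0.0, -0.005, 0.001]
[-2.3, -0.1, 30.3, -0.0, -0.005, 0.001]
```

View pics/i1.png

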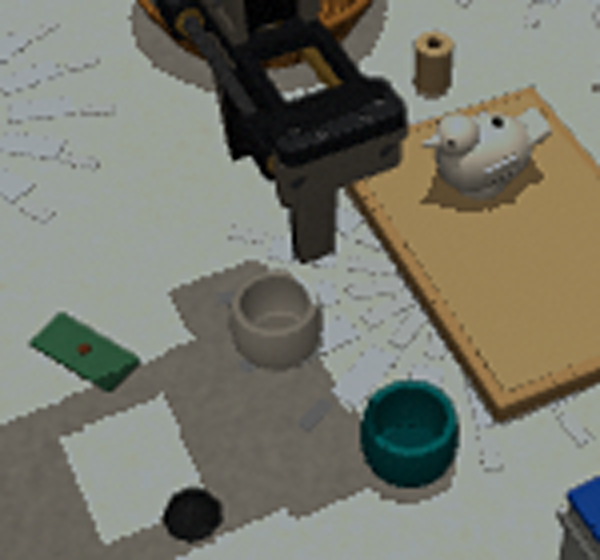

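View pics/i2.png

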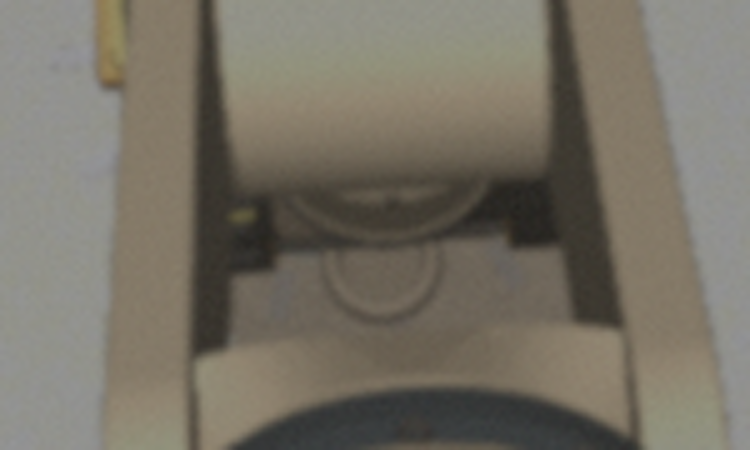

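{"op": "step_arm", "data": {
  "moves": [
    [[-3, 0, 25, 0, -0.008, 0, 80], [-3, 0, 30, 0, -0.008, 0, 80], [-2, 0, 28, 0, -0.005, 0, 80], [0, 0, 15, 0, 0, 0, 80], [0, 0, 4, 0, 0, 0, 80], [0, 0, 0, 0, 0, 0, 80]]
  ]
}}

```text
time_s: 25.5
position: [0.4529, -0.0032, 0.0269]
tcp_rot: [1.0, 0.003, 0.006, -0.001]
contact_force: [0.4, 0.2, 1.0]
opening: 0.0801
```

```bash
python3 -c "
from h import *
o=robot.observe();print(o['position'],o['opening'],o['contact_force'])
plan((.435,-.005,.006),np.radians(0),1)
"
```

```text
[ 0.45290174 -0.00316048  0.02688312] 0.0801051047202816 [0.43287094 0.19113929 1.01558036]
[-18.2, 1.7, 20.7, -0.001, -0.012, 0.006]
```

{"op": "step_arm", "data": {
  "moves": [
    [[-8, 0, 5, 0, -0.012, 0.005, 80], [-7, 1, 6, 0, 0, 0, 80], [-2, 0, 5, 0, 0, 0, 80], [0, 0, 0, 0, 0, 0, 80]]
  ]
}}

```text
time_s: 25.9
position: [0.4373, -0.004, 0.0117]
tcp_rot: [1.0, 0.001, 0.002, -0.001]
contact_force: [-0.1, 0.2, -0.3]
opening: 0.08
```

```bash
python3 -c "
from h import *
o=robot.observe();print(o['position'],o['opening'],o['contact_force'])
plan((.435,-.005,.006),np.radians(0),1)
"
```

```text
[ 0.4373229  -0.00401855  0.01174523] 0.0800446918334678 [-0.12145114  0.21783876 -0.32742549]
[-2.3, 1.0, 5.7, -0.001, -0.004, 0.001]
```

{"op": "step_arm", "data": {
  "moves": [
    [[-2, 1, 5, 0, -0.004, 0, 80], [0, 0, 1, 0, 0, 0, 50], [0, 0, 0, 0, 0, 0, 50], [0, 0, 0, 0, 0, 0, 50], [0, 0, 0, 0, 0, 0, 50], [0, 0, 0, 0, 0, 0, 50]]
  ],
  "force": 15
}}

```text
time_s: 26.5
position: [0.4358, -0.0052, 0.0058]
tcp_rot: [1.0, 0.0, 0.0, -0.001]
contact_force: [-0.5, -0.6, -0.6]
opening: 0.055
```

```bash
python3 -c "
from h import *
o=robot.observe();print(o['position'],o['opening'],o['contact_force'])
plan((.435,-.005,.006),np.radians(0),1)
b=robot.read_camera('side');crop(b,150,130,300,270,4,'pics/i3.png')
"
```

```text
[ 0.43580401 -0.00519513  0.00581843] 0.055037350750620044 [-0.5125671  -0.6043779  -0.62389785]
[-0.8, -0.2, -0.2, -0.001, -0.001, 0.001]
```

View pics/i3.png

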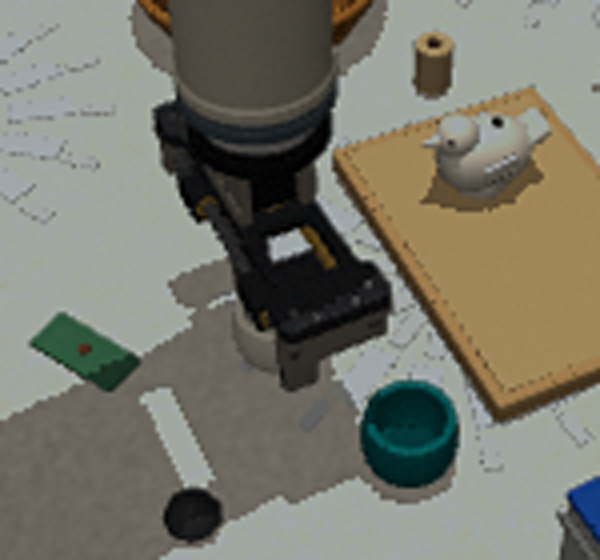

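{"op": "step_arm", "data": {
  "moves": [
    [[0, 0, -5, 0, 0, 0, 50], [0, 0, -20, 0, 0, 0, 50], [0, 0, -35, 0, 0, 0, 50], [0, 0, -30, 0, 0, 0, 50], [0, 0, 0, 0, 0, 0, 50]]
  ],
  "force": 20
}}

```text
time_s: 27.05
position: [0.4348, -0.0053, 0.0992]
tcp_rot: [1.0, 0.001, -0.001, -0.001]
contact_force: [0.1, -0.4, -0.6]
opening: 0.0549
```

```bash
python3 -c "
from h import *
o=robot.observe();print(o['position'],o['opening'],o['contact_force'])
plan((.606,-.058,.1),np.radians(0),5)
"
```

```text
[ 0.43480467 -0.00527488  0.09922927] 0.054898811697317314 [ 0.12403192 -0.37808461 -0.55413163]
[34.2, 10.6, -0.2, -0.0, 0.0, 0.0]
[34.2, 10.6, -0.2, -0.0, 0.0, 0.0]
[34.2, 10.6, -0.2, -0.0, 0.0, 0.0]
[34.2, 10.6, -0.2, -0.0, 0.0, 0.0]
[34.2, 10.6, -0.2, -0.0, 0.0, 0.0]
```

{"op": "step_arm", "data": {
  "moves": [
    [[26, 8, -2, 0, 0, 0, 50], [34, 11, 0, 0, 0, 0, 50], [34, 11, 0, 0, 0, 0, 50], [34, 11, 0, 0, 0, 0, 50], [26, 8, 5, 0, 0, 0, 50], [8, 2, 15, 0, 0, 0, 50], [0, 0, 10, 0, 0, 0, 50], [0, 0, 0, 0, 0, 0, 50]]
  ]
}}

```text
time_s: 27.85
position: [0.5994, -0.0578, 0.0657]
tcp_rot: [1.0, 0.001, -0.002, -0.001]
contact_force: [-1.2, 0.2, -0.3]
opening: 0.055
```

```bash
python3 -c "
from h import *
o=robot.observe();print(o['position'],o['opening'],o['contact_force'])
plan((.606,-.058,.026),np.radians(0),2)
b=robot.read_camera('side');crop(b,170,80,340,240,4.4,'pics/i4.png')
"
```

```text
[ 0.59935936 -0.05782402  0.0657356 ] 0.05503614993870766 [-1.19987012  0.15636067 -0.29738301]
[3.4, 0.1, 19.9, -0.001, 0.002, 0.001]
[3.4, 0.1, 19.9, -0.001, 0.002, 0.001]
```

View pics/i4.png

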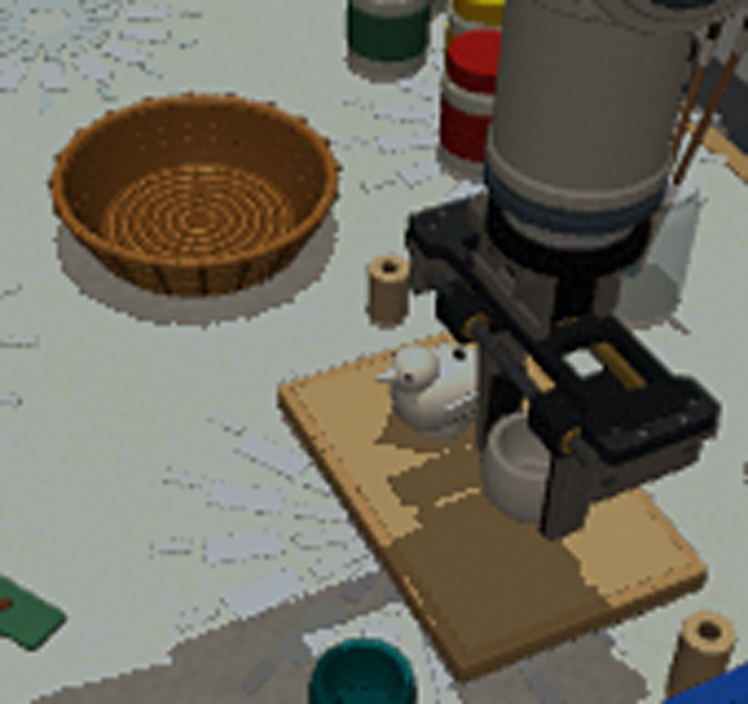

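{"op": "step_arm", "data": {
  "moves": [
    [[3, 0, 14, 0, 0, 0, 50], [3, 0, 12, 0, 0.002, 0, 50], [0, 0, 8, 0, 0, 0, 50], [0, 0, 0, 0, 0, 0, 50]]
  ]
}}

```text
time_s: 28.3
position: [0.604, -0.0569, 0.0302]
tcp_rot: [1.0, 0.001, -0.001, -0.001]
contact_force: [0.3, -0.8, -0.5]
opening: 0.0551
```

```bash
python3 -c "
from h import *
o=robot.observe();print(o['position'],o['opening'],o['contact_force'])
plan((.606,-.058,.025),np.radians(0),1)
"
```

```text
[ 0.6040028  -0.05694264  0.03018797] 0.05510868812275137 [ 0.28040595 -0.80820881 -0.54724996]
[2.0, 1.1, 5.2, -0.001, 0.003, 0.003]
```

{"op": "step_arm", "data": {
  "moves": [
    [[1, 0, 4, 0, 0, 0, 50], [0, 0, 2, 0, 0, 0, 50], [0, 0, 0, 0, 0, 0, 50]]
  ]
}}

```text
time_s: 28.6
position: [0.6051, -0.0568, 0.0239]
tcp_rot: [1.0, 0.001, -0.001, -0.001]
contact_force: [0.2, 0.1, -1.2]
opening: 0.0549
```

{"op": "step_arm", "data": {
  "moves": [
    [[0, 0, 0.5, 0, 0, 0, 50], [0, 0, 0, 0, 0, 0, 58], [0, 0, 0, 0, 0, 0, 66], [0, 0, 0, 0, 0, 0, 70], [0, 0, -15, 0, 0, 0, 70], [0, 0, -30, 0, 0, 0, 70], [0, 0, -40, 0, 0, 0, 70], [0, 0, -30, 0, 0, 0, 70]]
  ]
}}

```text
time_s: 29.4
position: [0.6031, -0.0568, 0.1416]
tcp_rot: [1.0, 0.001, -0.004, -0.001]
contact_force: [0.6, 0.1, 0.5]
opening: 0.0698
```

```bash
python3 -c "
from h import *
o=robot.observe();print(o['position'],o['opening'],o['contact_force'])
plan((.470,-.112,.12),np.radians(0),4)
b=robot.read_camera('side');crop(b,170,80,340,240,4.4,'pics/i5.png')
"
```

```text
[ 0.6030956  -0.05684494  0.14163927] 0.06981207930326509 [0.5570625  0.07373275 0.49612701]
[-33.3, 13.7, 5.7, -0.0, 0.002, 0.001]
[-33.3, 13.7, 5.6, -0.0, 0.002, 0.001]
[-33.3, 13.8, 5.5, -0.0, 0.002, 0.001]
[-33.3, 13.8, 5.5, -0.0, 0.002, 0.001]
```

View pics/i5.png

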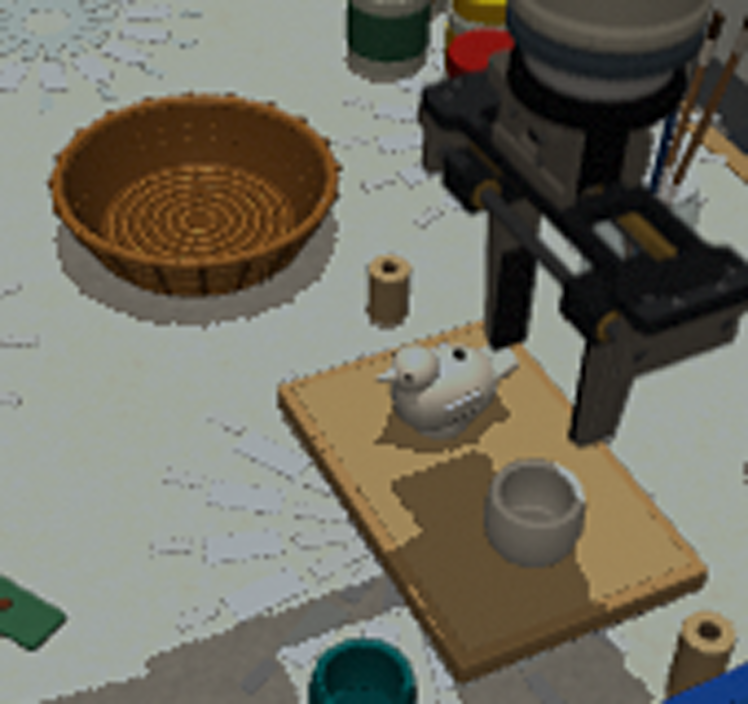

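{"op": "step_arm", "data": {
  "moves": [
    [[-28, 12, 0, 0, 0, 0.04, 80], [-33, 15, 4, 0, 0, 0.04, 80], [-33, 15, 6, 0, 0, 0.04, 80], [-26, 12, 6, 0, 0, 0.04, 80], [-10, 4, 6, 0, 0, 0.04, 80], [0, 0, 0, 0, 0, 0, 80]]
  ]
}}

```text
time_s: 30.05
position: [0.472, -0.108, 0.1325]
tcp_rot: [0.995, -0.102, 0.006, -0.0]
contact_force: [0.4, 0.7, 0.6]
opening: 0.0797
```

```bash
python3 -c "
from h import *
o=robot.observe();print(o['position'],o['opening'],o['contact_force'])
plan((.470,-.112,.006),-.2,4)
b=robot.read_camera('side');crop(b,180,160,320,310,4,'pics/j1.png')
"
```

```text
[ 0.47203368 -0.10801623  0.13251686] 0.07970248712552892 [0.42136214 0.65807205 0.56007468]
[-0.7, 1.1, 31.6, -0.0, -0.003, -0.001]
[-0.6, 1.1, 31.6, -0.0, -0.003, -0.001]
[-0.5, 1.1, 31.6, -0.0, -0.003, -0.001]
[-0.4, 1.1, 31.6, -0.0, -0.003, -0.001]
```

View pics/j1.png

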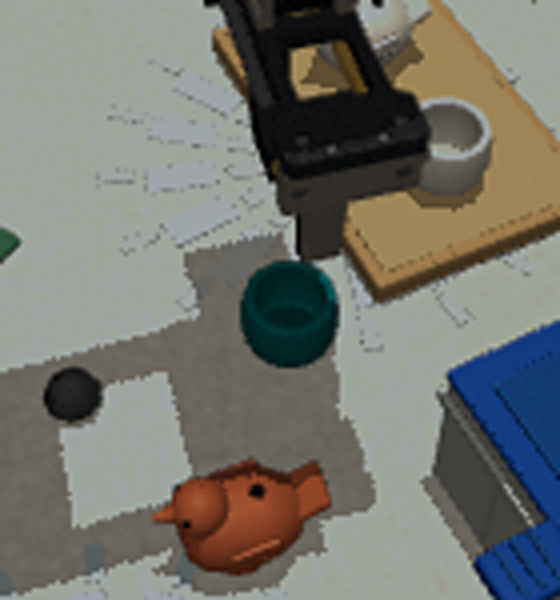

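{"op": "step_arm", "data": {
  "moves": [
    [[-3, 1, 25, 0, -0.004, 0, 80], [-3, 1, 30, 0, -0.004, 0, 80], [-3, 1, 28, 0, -0.004, 0, 80], [-2, 1, 14, 0, 0, 0, 80], [0, 0, 4, 0, 0, 0, 80], [0, 0, 0, 0, 0, 0, 80]]
  ]
}}

```text
time_s: 30.7
position: [0.4737, -0.1102, 0.034]
tcp_rot: [0.995, -0.097, 0.008, -0.0]
contact_force: [-0.3, 0.2, -0.3]
opening: 0.0799
```

```bash
python3 -c "
from h import *
o=robot.observe();print(o['position'],o['opening'],o['contact_force'])
plan((.470,-.112,.006),-.2,1)
"
```

```text
[ 0.47372193 -0.11023819  0.0340124 ] 0.07993587097789034 [-0.26417014  0.23368943 -0.25768181]
[-3.7, 2.5, 28.0, -0.002, -0.015, 0.006]
```

{"op": "step_arm", "data": {
  "moves": [
    [[-3, 1, 10, 0, -0.012, 0, 80], [-2, 1, 10, 0, -0.003, 0, 80], [-1, 0, 5, 0, 0, 0, 80], [0, 0, 0, 0, 0, 0, 80]]
  ]
}}

```text
time_s: 31.1
position: [0.4703, -0.1114, 0.0093]
tcp_rot: [0.995, -0.096, 0.002, -0.0]
contact_force: [0.5, -0.1, -0.7]
opening: 0.0796
```

```bash
python3 -c "
from h import *
o=robot.observe();print(o['position'],o['opening'],o['contact_force'])
plan((.470,-.112,.006),-.2,1)
"
```

```text
[ 0.47033772 -0.11138966  0.00926102] 0.07960145205174168 [ 0.45384201 -0.1337966  -0.6973354 ]
[-0.2, 0.7, 3.3, -0.001, -0.004, 0.008]
```

{"op": "step_arm", "data": {
  "moves": [
    [[0, 0, 3, 0, -0.004, 0, 80], [0, 0, 0, 0, 0, 0, 50], [0, 0, 0, 0, 0, 0, 50], [0, 0, 0, 0, 0, 0, 50], [0, 0, 0, 0, 0, 0, 50], [0, 0, 0, 0, 0, 0, 50]]
  ],
  "force": 15
}}

```text
time_s: 31.7
position: [0.4707, -0.1115, 0.0067]
tcp_rot: [0.995, -0.096, 0.0, -0.001]
contact_force: [-0.3, 0.5, -0.1]
opening: 0.0555
```

```bash
python3 -c "
from h import *
o=robot.observe();print(o['position'],o['opening'],o['contact_force'])
"
```

```text
[ 0.47072957 -0.11153617  0.00666654] 0.0554653845636251 [-0.28321848  0.50519937 -0.08740135]
```

{"op": "step_arm", "data": {
  "moves": [
    [[0, 0, -5, 0, 0, 0, 50], [0, 0, -20, 0, 0, 0, 50], [0, 0, -40, 0, 0, 0, 50], [0, 0, -45, 0, 0, 0, 50], [0, 0, -30, 0, 0, 0, 50], [0, 0, 0, 0, 0, 0, 50]]
  ],
  "force": 20
}}

```text
time_s: 32.3
position: [0.4694, -0.1114, 0.1524]
tcp_rot: [0.995, -0.096, -0.001, -0.001]
contact_force: [0.1, 0.2, -1.6]
opening: 0.0553
```

```bash
python3 -c "
from h import *
o=robot.observe();print(o['position'],o['opening'],o['contact_force'])
plan((.561,.308,.15),0,12)
"
```

```text
[ 0.46943019 -0.11140678  0.15239085] 0.05534044983411113 [ 0.10068002  0.18778686 -1.63886668]
[0.8, -35.8, 0.2, -0.0, 0.0, -0.016]
[1.4, -35.7, 0.2, -0.0, 0.0, -0.016]
[2.0, -35.7, 0.2, -0.0, 0.0, -0.016]
[2.5, -35.7, 0.2, -0.0, 0.0, -0.016]
[3.1, -35.6, 0.2, -0.0, 0.0, -0.016]
[3.7, -35.6, 0.2, -0.0, 0.0, -0.016]
[4.2, -35.5, 0.2, -0.0, 0.0, -0.016]
[4.8, -35.4, 0.2, -0.0, 0.0, -0.016]
[5.4, -35.4, 0.2, -0.0, 0.0, -0.016]
[5.9, -35.3, 0.2, -0.0, 0.0, -0.016]
[6.5, -35.2, 0.2, -0.0, 0.0, -0.016]
[7.1, -35.1, 0.2, -0.0, 0.0, -0.016]
```

{"op": "step_arm", "data": {
  "moves": [
    [[0, -25, -3, 0, 0, -0.016, 50], [1, -36, -2, 0, 0, -0.016, 50], [2, -37, 0, 0, 0, -0.016, 50], [3, -37, 0, 0, 0, -0.016, 50], [3, -37, 0, 0, 0, -0.016, 50], [4, -37, 0, 0, 0, -0.016, 50], [4, -37, 0, 0, 0, -0.016, 50], [5, -37, 0, 0, 0, -0.016, 50]]
  ]
}}

```text
time_s: 33.1
position: [0.527, 0.172, 0.1535]
tcp_rot: [0.999, -0.033, -0.003, 0.0]
contact_force: [-0.1, 0.0, -0.9]
opening: 0.055
```

```bash
python3 -c "
from h import *
o=robot.observe();print(o['position'],o['opening'],o['contact_force'])
plan((.561,.308,.14),0,5)
"
```

```text
[0.52699385 0.17204339 0.15345814] 0.05503666812542728 [-0.08832075  0.02625164 -0.89488692]
[5.0, -27.6, 2.6, 0.0, 0.001, -0.013]
[5.4, -27.5, 2.6, 0.0, 0.001, -0.013]
[5.7, -27.4, 2.7, 0.0, 0.001, -0.013]
[6.1, -27.4, 2.7, 0.0, 0.001, -0.013]
[6.4, -27.3, 2.7, 0.0, 0.001, -0.013]
```

{"op": "step_arm", "data": {
  "moves": [
    [[5, -30, 0, 0, 0, -0.013, 50], [5, -28, 2, 0, 0, -0.013, 50], [6, -28, 4, 0, 0, -0.013, 50], [6, -24, 5, 0, 0, -0.013, 50], [4, -12, 5, 0, 0, -0.01, 50], [0, 0, 10, 0, 0, 0, 50], [0, 0, 0, 0, 0, 0, 50]]
  ]
}}

```text
time_s: 33.8
position: [0.5546, 0.3004, 0.1178]
tcp_rot: [1.0, 0.002, -0.007, 0.002]
contact_force: [-0.9, 0.1, -1.5]
opening: 0.0551
```

```bash
python3 -c "
from h import *
o=robot.observe();print(o['position'],o['opening'],o['contact_force'])
plan((.561,.308,.04),0,4)
b=robot.read_camera('side');crop(b,140,50,300,190,4,'pics/k1.png')
"
```

```text
[0.55464551 0.30039685 0.11779482] 0.0550943040945903 [-0.92681016  0.08220626 -1.45575838]
[1.9, -2.0, 19.4, 0.001, 0.003, 0.001]
[1.8, -2.0, 19.4, 0.001, 0.003, 0.001]
[1.7, -1.9, 19.4, 0.001, 0.003, 0.001]
[1.7, -1.9, 19.4, 0.001, 0.003, 0.001]
```

View pics/k1.png

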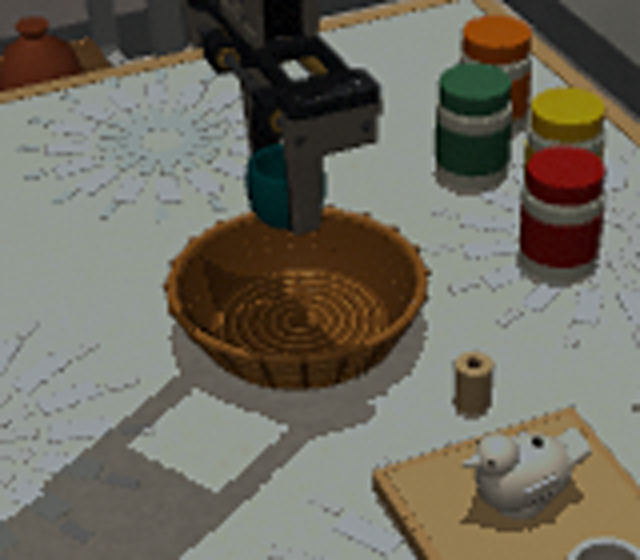

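{"op": "step_arm", "data": {
  "moves": [
    [[2, -2, 15, 0, 0.004, 0, 50], [2, -2, 20, 0, 0.004, 0, 50], [2, -2, 20, 0, 0.004, 0, 50], [1, -1, 14, 0, 0, 0, 50], [0, 0, 6, 0, 0, 0, 50], [0, 0, 0, 0, 0, 0, 50]]
  ]
}}

```text
time_s: 34.45
position: [0.5625, 0.3011, 0.0431]
tcp_rot: [1.0, -0.002, 0.0, 0.002]
contact_force: [0.3, -0.1, -1.9]
opening: 0.0552
```

```bash
python3 -c "
from h import *
o=robot.observe();print(o['position'],o['opening'],o['contact_force'])
plan((.561,.308,.0145),0,2)
"
```

```text
[0.56245847 0.30107965 0.04307634] 0.05524604526841915 [ 0.29413885 -0.14646904 -1.90929196]
[-0.8, -3.5, 14.3, 0.002, -0.0, -0.002]
[-0.7, -3.5, 14.3, 0.002, -0.0, -0.002]
```

{"op": "step_arm", "data": {
  "moves": [
    [[0, -4, 12, 0.002, 0, 0, 50], [-1, -3, 9, 0.002, 0, 0, 50], [0, 0, 4, 0, 0, 0, 50], [0, 0, 0, 0, 0, 0, 50]]
  ]
}}

```text
time_s: 34.85
position: [0.5625, 0.3087, 0.0178]
tcp_rot: [1.0, -0.002, 0.001, -0.001]
contact_force: [-0.3, -0.1, -0.9]
opening: 0.0551
```

```bash
python3 -c "
from h import *
o=robot.observe();print(o['position'],o['opening'],o['contact_force'])
plan((.561,.308,.0135),0,1)
"
```

```text
[0.56249552 0.30874932 0.01781684] 0.0550757074242917 [-0.26511053 -0.12024643 -0.89331889]
[-1.5, 0.8, 4.3, -0.001, -0.003, -0.004]
```

{"op": "step_arm", "data": {
  "moves": [
    [[-1, 0, 3, 0, -0.002, 0, 50], [0, 0, 2, 0, 0, 0, 50], [0, 0, 0, 0, 0, 0, 50]]
  ]
}}

```text
time_s: 35.15
position: [0.5616, 0.3091, 0.0128]
tcp_rot: [1.0, -0.002, 0.001, -0.001]
contact_force: [0.3, 0.2, -1.1]
opening: 0.0552
```

{"op": "step_arm", "data": {
  "moves": [
    [[0, 0, 0.7, 0, 0, 0, 50], [0, 0, 0, 0, 0, 0, 58], [0, 0, 0, 0, 0, 0, 66], [0, 0, 0, 0, 0, 0, 70], [0, 0, -15, 0, 0, 0, 70], [0, 0, -30, 0, 0, 0, 70], [0, 0, -40, 0, 0, 0, 70], [0, 0, -45, 0, 0, 0, 70]]
  ]
}}

```text
time_s: 35.95
position: [0.5583, 0.307, 0.1431]
tcp_rot: [1.0, -0.002, -0.004, 0.002]
contact_force: [0.0, 0.7, -0.4]
opening: 0.07
```

{"op": "step_arm", "data": {
  "moves": [
    [[-10, 0, -30, 0, 0, 0, 70], [-35, 0, -10, 0, 0, 0, 70], [-40, 0, 0, 0, 0, 0, 70], [-40, 0, 0, 0, 0, 0, 70], [-30, 0, 0, 0, 0, 0, 70], [-20, 0, 0, 0, 0, 0, 70], [0, 0, 0, 0, 0, 0, 70]]
  ]
}}

```text
time_s: 36.65
position: [0.3828, 0.3097, 0.2009]
tcp_rot: [1.0, -0.003, 0.006, -0.005]
contact_force: [-0.8, 0.1, -0.8]
opening: 0.0698
```

```bash
python3 -c "
from h import *
o=robot.observe();print(o['position'],o['opening'],o['contact_force'],o['time_s'])
cv2.imwrite('pics/z1.png',robot.read_camera('side'));cv2.imwrite('pics/z2.png',robot.read_camera('top'))
"
```

```text
[0.38278702 0.30973762 0.20093105] 0.06975811185655659 [-0.80914349  0.07482035 -0.80362724] 36.65
```

View pics/z1.png

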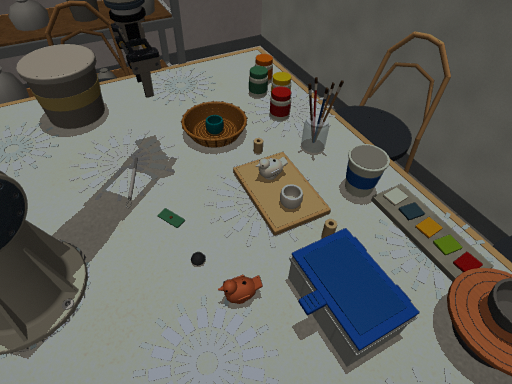

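View pics/z2.png

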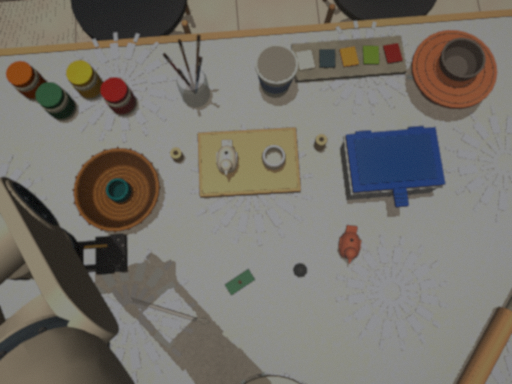

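Run:
```python
from h import *
print("teal",T.bp((119,189.5),.048)[0],S.bp((214.5,121),.048)[0])
print("wpot",T.bp((273.5,156.5),.060)[0],S.bp((291,191),.060)[0])
print("wbird body",T.bp((228,158),.046)[0],S.bp((271,168),.046)[0])
for n,box in(("side",(285,225,420,360)),("top",(335,120,450,210)),("side",(215,265,270,310))):
    x0,y0,x1,y1=box;a=cv2.imread(f"pics/{n}0.png");b=cv2.imread("pics/z1.png" if n=="side" else "pics/z2.png")
    print(n,cv2.absdiff(a,b)[y0:y1,x0:x1].mean())
robot.finish_job()
```

```text
teal [0.55795572 0.30337329 0.048     ] [0.56074473 0.29800746 0.048     ]
wpot [ 0.60292293 -0.05637894  0.06      ] [ 0.60697974 -0.05650112  0.06      ]
wbird body [0.61246639 0.04886328 0.046     ] [0.61192121 0.04692982 0.046     ]
side 1.1457887517146776
top 3.5974557165861514
side 1.0332659932659933
the job is handed in; nothing more can be done
```

All the pieces are put away and the job is handed in, at about 37 s of the 134 s allowed. `finish_job` gives no verdict, so this rests on my own last checks.

**What I did, in order:**
1. I opened the lid by its tab to about 1.6 rad and stood the grey bird on the plaster.
2. I closed the lid again, pressing the tab down until it met firm resistance at about 31 N.
3. I then stood the white bird and the white pot on the kiln shelf and the teal pot in the basket. Each piece was lowered to within about 1 mm of its surface before I let go.

**Last checks from the two cameras:**

| Piece | Measured position | Limit |
|---|---|---|
| White bird | about 2 mm (x) and 49 mm (y) from the shelf centre | 60 x 100 mm |
| White pot | about 5 mm (x) and 56 mm (y) from the shelf centre | 60 x 100 mm |
| Teal pot | within about 8 mm of the basket centre | 50 mm |

- **Upright and apart:** all three pieces look upright, and the bird and white pot are about 105 mm apart centre to centre.
- **Lid and terracotta bird:** the areas around the lid and the terracotta bird look the same as in the starting pictures. That means the lid is shut and the terracotta bird has not moved.
- **Grey bird:** it can't be seen under the lid. The last look, after letting go and before closing, showed it upright about 10 mm in front of the box centre.

**Disagreements:** no check failed. The two cameras differ by up to about 9 mm on the same point (the first white pot fix), usually 2–6 mm, which is well within these limits.

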